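# Clip the painted cover into the dunnage rack and lock the rack with its hold-down bar

### The job

The blue cover standing in the wooden drying block is dry: take it by its top edge, lower it into the empty slot of the dunnage rack and push it down until it is fully home and both spring clips have snapped into its side notches. Then lay the yellow hold-down bar across the tops of the covers, flat down in the saddles on both end posts. Do not slam the painted cover into the rack, and leave the two covers already in the rack seated in their clips.

Things in the scene. Friction and masses are not known exactly. Their poses are not given: they have to be found in the camera images.
- cover_mid (a point): Centre of the loose blue cover panel, 120 mm wide (x), 10 mm thick (y), 100 mm tall (z, up), 0.24 to 0.39 kg. The top 20 mm is plain; louvres and a fastener stand up to 5 mm proud lower on its +y face (above the centre only beyond 18 mm from the middle). Lower side corners bevelled (6 mm in, 14 mm up); each side edge has a clip notch 5 mm below the centre. Either face may point either way.
- drying_block: Fixed light timber block, 110 x 70 x 40 mm; origin at the centre of its underside. A 13 mm wide, 26 mm deep groove runs along its x; the cover starts upright in it, its foot 14 mm and its top edge 114 mm above the bench.
- empty_slot: The empty slot of the grey rack (which of three places, 62 mm apart along its y, varies); fixed. Origin: centre of its underside, 20 mm above the bench; x along the cover's width, y across its thickness. At each end (42 to 58 mm out along x) a black guide channel takes the cover's edge: 13 mm wide, flared to about 26 mm at its mouth, 76 mm above this origin.
- empty_slot_seat (a point): Middle of the slot's rubber cradle, 32 mm above the bench; axes as the slot. The cover's foot stands here when home (its centre 50 mm above). Its corners meet the spring clips with the foot about 42 mm above this point; from there its own weight does not carry it home: push it down, with 10 to 16 N, until the clips snap into the notches. Pulling it out again takes over 20 N.
- empty_slot_near (a joint): Steel leaf-spring clip at the slot's -x end, angle in rad: 0 at rest (slot empty, or nose snapped into the cover's notch); about 0.1 while pressed outwards as the cover's edge slides past.
- empty_slot_far (a joint): The same for the clip at the slot's +x end.
- bar_grip (a point): Centre of the black grip of the yellow hold-down bar (0.40 kg, loose on the bench). Grip 16 mm wide (x), 100 mm long (y), 16 mm tall, on two feet 42 mm either side of its middle. Bar below: 30 mm wide, 280 mm long (y), 12 mm thick, on a 4 mm rubber strip. This point is 42 mm above the strip's underside and 38 mm above the underside of the bar's ends; z up.
- bar_seat (a point): Midway between the saddle floors on the rack's end posts, 137.5 mm above the bench; y from post to post. Seated, the bar lies along y, either way round, its grip's centre 38 mm above this point. Saddles (130 mm either side) leave 2 mm beside the bar, 2.5 mm past each end; lips flare 10 to 19 mm above the floors. Tops of seated covers: 5.5 mm below this point.
- cover_a_mid (a point): A cover like the one to be loaded (120 x 10 x 100 mm, blue), already seated in another slot of the rack; loose, held only by its clips. This point is its centre, z up, y across its faces. Leave it where it is.
- cover_b_mid (a point): A cover like the one to be loaded (120 x 10 x 100 mm, blue), already seated in another slot of the rack; loose, held only by its clips. This point is its centre, z up, y across its faces. Leave it where it is.

How it is judged (in metres and radians):
On the way, in this order (a step that is already met when the one before it is completed fails the run):
1. the cover is fully home in the empty slot, both spring clips snapped into its notches (z of cover_mid in the frame of empty_slot_seat between 0.046 and 0.053 m and horizontal distance between cover_mid and empty_slot_seat below 0.006 m and angle between the y axis of cover_mid and the y axis of empty_slot_seat, either way round below 0.06 rad and angle between cover_mid's own z axis and vertical below 0.08 rad and value of joint each of empty_slot_near, empty_slot_far below 0.03 rad), for 0.2 s.
2. the hold-down bar lies flat in both saddles, over the covers (z of bar_grip in the frame of bar_seat between 0.034 and 0.041 m and horizontal distance between bar_grip and bar_seat below 0.007 m and angle between the y axis of bar_grip and the y axis of bar_seat, either way round below 0.04 rad and angle between bar_grip's own z axis and vertical below 0.05 rad), for 0.2 s.
At the end, for the whole second after the job is handed in: Cover upright in the once empty slot: foot within 3 mm of the cradle, centre within 6 mm, turned under 0.06 rad, both clips within 0.03 rad of rest. Bar level in both saddles: within 3 mm in height, 7 mm of the middle, 0.04 rad. Other two covers moved less than 10 mm (all of step 1 and all of step 2); the robot touches nothing.
It fails at once if a cover already in the rack is pulled or knocked out of its seat (more than 10 mm) (distance of any of cover_a_mid, cover_b_mid from where it was at the start of the episode above 0.01 m).
It fails at once if the cover is tipped over (more than 45 degrees) (angle between cover_mid's own z axis and vertical above 0.785 rad).
It fails at once if the cover is dropped or slammed into the slot (over 80 N between them) (contact force between cover and empty_slot above 80 N).
It also fails if it takes over 50 s, if anything falls off the work surface, if the arm or the gripper's body presses on something with over 40 N, if the wrist force passes 120 N, or if a joint passes its speed limit or range.

### The arm

A 6-joint arm with a two-finger parallel gripper is mounted at the origin on a cart in front of the work surface, level with it; the furniture and walls round the work are solid. World frame = base frame: x ahead of the robot, y to its left, z up, the work surface at z = 0. Lengths are in m, angles in degrees, forces in N, time in s.
With the tool pointing down it reaches from about 0.25 to 0.725 m from the base axis. Payload 9.7 kg.
Tool frame: the origin (TCP) lies where the fingers leave the gripper's body, on its centre line; the fingertips stand 73 mm ahead of it and the grasp point (between the pads) lies 54 mm ahead of it; y points along the fingers, x is the direction in which the jaws open and shut, and the axes are right-handed (so a half turn about y gives the same grasp; the last joint's range is limited). The gripper opens to 85 mm and grips with 20 to 120 N. Pads are 22 mm wide; open, the fingers measure 114 mm over their backs; the gripper's body (76 mm by 85 mm) begins 54 mm behind the grasp point. The pads swing forward as they close: fully open they stand 13 mm farther back than shut.
Start: joints at [-65.947, 4.979, 10.078, 95.1, 0, 90], TCP at [0.224, -0.502, 0.304] pointing down, gripper open.
Joint ranges: [-179.16, 179.16], [-48.56, 103.87], [-65.8, 70.77], [-126.05, 130.52], [-82.76, 87.17], [-180, 180]. Speed limits (degrees/s): [127.2, 127.2, 147.25, 180, 180, 180].

### API

Orientations are given as [roll, pitch, yaw] about the fixed x, y, z axes, in that order (R = Rz(yaw) Ry(pitch) Rx(roll)).
In Python, from workcell import sensors, imaging, bot, models gives the robot as it stands.
- The arm moves only by the tool arm_command, never from a script. Its argument "rows" is one flat list of numbers, 7 for each row, row after row: the shift along the tool's x, y, z in cm, then the turn, a rotation vector about the tool's x, y, z in degrees, then the gripper's target within -1 to 1 (fully open at 1, half-way at 0, shut at -1). A call has 1 to 12 rows; each row is the pose to reach, as a shift and turn from the pose commanded when the call began, along the tool's axes at that moment; what a row does not reach only later rows make up. A row lasts 1/12 s, in which the tool goes at most 41.7 mm and 7.16 degrees, less where a joint would pass 70% of its speed; a pose out of reach is approached as far as the arm can. A call with a gripper value outside its range is refused whole. The fingers move at their own pace and stop on an object; "force" is the grip in N (left out, the last holds). Time passes only in rows, so rows that repeat a pose let the fingers close. It gives the time, the measured TCP pose, the force and the opening at its end, in the units of the state.
- sensors.get_obs(): the state, without advancing time (a new reading comes with each control period).
- imaging.camera(name): name is "scene" or "top" or "wrist"; returns a dict with "pixels" (480x640x3 uint8, blue, green, red), "z_map" (480x640 float32, m along the optical axis (not along the pixel's ray), 0 where there is no reading), "camera_matrix" (3x3 intrinsics, pixels), "D" ([k1, k2, p1, p2, k3] as OpenCV has them; the pictures are not rectified), "world_from_camera" (4x4, takes a point from camera to world coordinates). Camera axes: x right, y up, looking along -z (the intrinsics and any distortion apply to the point x, -y, -z); pixel columns grow to the right and rows downward; lengths in m; the calibration is good to about 2 mm. A picture is of the moment at which its call begins.
- bot.job_done(): hands the job in, once; it reports no verdict.
Trained networks look in the newest picture that a camera, given by its name, has taken for a name from the list of things; names that differ only in an ending like _2 or _b are one class to them, and where a whole thing is asked for, a point or a joint stands for the part that bears it (a point fixed in the world has none). Each returns a list of dicts, best first, with "conf" (0 to 1); they miss things now and then, are a little off and sometimes report something else, mostly with a low value. They report only what shows in the picture. A call takes as long as a camera call.
- models.search_frame(thing, camera): "extent" ([centre column, centre row, width, height] in pixels, round what is visible of it).
- models.spot_point(thing, camera): "location" ([column, row] in pixels: a listed point, or the origin of a listed thing).
The state is a dict: "time": time; "q": joint angles; "qd": joint speeds; "joint_efforts": joint torques, N m; "ee_pos": TCP position; "tcp_rot": TCP orientation; "wrist_force": force on the tool from outside, world axes, zero at the start; "torque": the same for the moment, N m; "opening": finger opening in m.
Only numpy, scipy, OpenCV 4.12 (cv2) and the standard library are available. Lean on these libraries where they do the work, as an engineer would, in place of code of your own. Each camera call takes 0.05 s, during which the arm holds its last target.

## Working session

There is one attempt and no reset: what is moved stays moved. The work goes in short steps, Python scripts to look and compute and a tool call to move; the robot and the scene stay as the last step left them, time stands still between calls to the robot, and variables do not carry over. Pictures are saved under pics/ and viewed, and the job is handed in when it is done.

Besides the shell and the picture viewer there is one more tool, called after "Request:" by a JSON object that holds its "name" and its "arguments", one argument or row to a line. arm_command: Moves the arm, as the interface text tells. Its arguments: {"type":"object","properties":{"rows":{"type":"array","items":{"type":"number"}},"force":{"type":"number"}},"required":["rows"]}

```bash
mkdir -p pics; ls; cat > h.py <<'E'
import numpy as np, cv2
from workcell import sensors, imaging, bot, models
def save(c,fn): cv2.imwrite('pics/'+fn,c['pixels'])
def toworld(c,uv,z=None,d=None):
    """pixel to world; on plane z=.. or with depth d"""
    p=cv2.undistortPoints(np.array([[uv]],float),c['camera_matrix'],np.array(c['D'],float))[0,0]
    T=np.array(c['world_from_camera'])
    ray=np.array([p[0],-p[1],-1.0]); 
    if d is not None: return (T@np.r_[ray*d,1])[:3]
    r=T[:3,:3]@ray; o=T[:3,3]
    return o+r*(z-o[2])/r[2]
def ray(c,uv):
    p=cv2.undistortPoints(np.array([[uv]],float),c['camera_matrix'],np.array(c['D'],float))[0,0]
    T=np.array(c['world_from_camera']); r=T[:3,:3]@np.array([p[0],-p[1],-1.0]); return T[:3,3],r/np.linalg.norm(r)
def proj(c,P):
    P=np.atleast_2d(P).astype(float); T=np.linalg.inv(np.array(c['world_from_camera']))
    q=P@T[:3,:3].T+T[:3,3]; q=q*[1,-1,-1]
    return cv2.projectPoints(q,np.zeros(3),np.zeros(3),c['camera_matrix'],np.array(c['D'],float))[0][:,0]
def cloud(c):
    h,w=c['z_map'].shape
    uv=np.stack(np.meshgrid(np.arange(w),np.arange(h)),-1).reshape(-1,1,2).astype(float)
    p=cv2.undistortPoints(uv,c['camera_matrix'],np.array(c['D'],float))[:,0]
    d=c['z_map'].reshape(-1,1)
    q=np.c_[p[:,:1]*d,-p[:,1:]*d,-d]; T=np.array(c['world_from_camera'])
    W=(q@T[:3,:3].T+T[:3,3]).reshape(h,w,3); W[c['z_map']==0]=np.nan
    return W
E
python3 - <<'E'
from h import *
o=sensors.get_obs(); print(o)
for n in ['scene','top','wrist']:
    c=imaging.camera(n); save(c,n+'0.png'); print(n,np.round(c['world_from_camera'],3).tolist(),c['camera_matrix'].tolist() if hasattr(c['camera_matrix'],'tolist') else c['camera_matrix'],c['D'])
    for t in ['cover_mid','drying_block','empty_slot','empty_slot_seat','bar_grip','bar_seat','cover_a_mid']:
        r=models.spot_point(t,n)
        print(t,[(np.round(k['location']).tolist(),round(k['conf'],2)) for k in r[:4]])
E
```

```text
pics
{'time': 0.0, 'q': array([-6.59453174e+01,  5.01173959e+00,  1.00353809e+01,  9.50986475e+01,
        1.58806344e-03,  8.99995758e+01]), 'qd': array([-0.03912451, -0.03189201,  0.04057746, -0.09592232,  0.01558533,
       -0.12453797]), 'joint_efforts': array([-6.81763213e-04, -5.20385349e+01,  4.64809084e+01,  1.60324451e-02,
       -3.22854874e-05,  8.84792996e-06]), 'ee_pos': array([ 0.22414059, -0.50212326,  0.30318516]), 'tcp_rot': array([-8.99984114e+01,  7.50062099e-02, -6.59448932e+01]), 'wrist_force': array([ 0.60669635, -0.15929421,  0.88329864]), 'torque': array([-0.03342253, -0.00878502,  0.00997155]), 'opening': 0.08534134319562052}
scene [[-0.847, 0.249, -0.47, -0.065], [-0.532, -0.383, 0.755, 1.065], [0.008, 0.889, 0.457, 0.692], [0.0, 0.0, 0.0, 1.0]] [[557.0528759354187, 0.0, 321.5859755381923], [0.0, 557.0528759354187, 244.4207365280129], [0.0, 0.0, 1.0]] [0.00085818 0.         0.         0.         0.        ]
cover_mid [([259.0, 307.0], 0.69)]
drying_block [([262.0, 332.0], 0.92)]
empty_slot [([368.0, 232.0], 0.54)]
empty_slot_seat [([365.0, 227.0], 0.71)]
bar
[... 338 characters left out ...]
      0.          0.        ]
cover_mid [([200.0, 246.0], 0.84), ([430.0, 219.0], 0.71)]
drying_block [([206.0, 258.0], 0.71)]
empty_slot [([447.0, 243.0], 0.83)]
empty_slot_seat []
bar_grip [([365.0, 308.0], 0.63)]
bar_seat [([429.0, 218.0], 0.92), ([204.0, 259.0], 0.46)]
cover_a_mid [([423.0, 229.0], 0.85)]
wrist [[0.407, 0.875, 0.261, 0.289], [-0.913, 0.39, 0.116, -0.474], [-0.0, -0.285, 0.958, 0.373], [0.0, 0.0, 0.0, 1.0]] [[341.59282196838905, 0.0, 316.73555086089453], [0.0, 341.59282196838905, 242.50980597775188], [0.0, 0.0, 1.0]] [0.00745156 0.         0.         0.         0.        ]
cover_mid []
drying_block []
empty_slot []
empty_slot_seat []
bar_grip []
bar_seat []
cover_a_mid []
```

View pics/scene0.png

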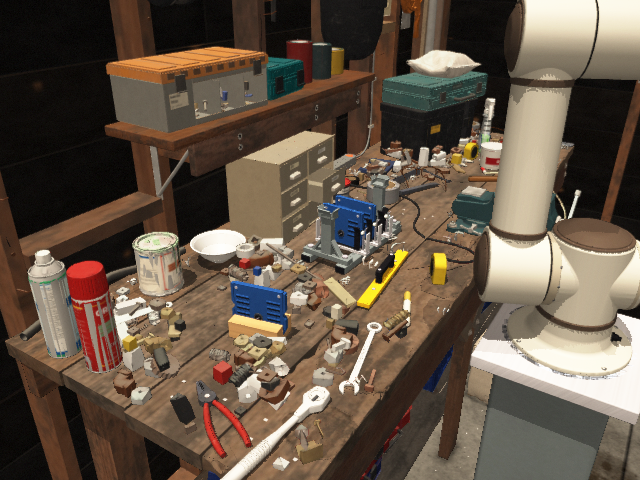

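View pics/top0.png

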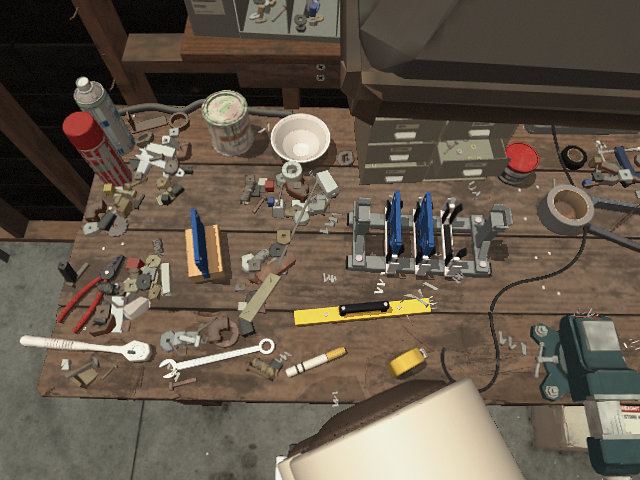

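View pics/wrist0.png

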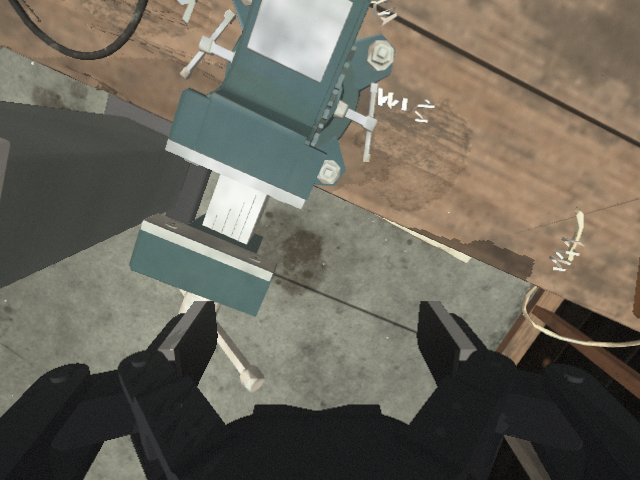

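```bash
python3 - <<'E'
from h import *
c=imaging.camera('top'); W=cloud(c); np.save('Wtop.npy',W)
px=c['pixels'].astype(int); hsv=cv2.cvtColor(c['pixels'],cv2.COLOR_BGR2HSV)
cv2.imwrite('pics/topz.png',cv2.resize(c['pixels'][170:340,170:530],None,fx=2.2,fy=2.2,interpolation=cv2.INTER_CUBIC))
def desc(m,name,zr):
    m=m&(W[...,2]>zr[0])&(W[...,2]<zr[1]); 
    n,l,s,ce=cv2.connectedComponentsWithStats(m.astype(np.uint8))
    for i in range(1,n):
        if s[i,4]<40: continue
        P=W[l==i]; zt=np.percentile(P[:,2],97)
        T=P[P[:,2]>zt-0.012]
        (cx,cy),(w,h),a=cv2.minAreaRect((T[:,:2]*1000).astype(np.float32))
        print(name,ce[i].round(),s[i,4],'ztop',zt.round(4),'ctr',round(cx,1),round(cy,1),'size',round(w,1),round(h,1),'ang',round(a,1))
blue=(hsv[...,0]>100)&(hsv[...,0]<125)&(hsv[...,1]>150)
desc(blue,'blue',(0.0,0.2))
yel=(hsv[...,0]>22)&(hsv[...,0]<33)&(hsv[...,1]>180)&(hsv[...,2]>100)
desc(yel,'yel',(-0.01,0.2))
# bar grip : dark pixels near
m=np.zeros(blue.shape,bool); m[298:320,330:400]=1
desc(m&(hsv[...,2]<70),'grip',(0.02,0.1))
for t in ['cover_mid','bar_grip','empty_slot','drying_block','cover_a_mid']:
    for cam in ['top']:
        r=models.search_frame(t,cam); print(t,cam,[(np.round(k['extent']).tolist(),round(k['conf'],2)) for k in r[:4]])
E
```

```text
blue [395. 223.] 536 ztop 0.1333 ctr 577.1 -64.3 size 10.1 117.2 ang 87.4
blue [426. 225.] 646 ztop 0.1333 ctr 575.3 -126.5 size 9.6 118.4 ang 87.9
blue [199. 244.] 574 ztop 0.1151 ctr 539.6 330.4 size 118.0 8.7 ang 12.2
grip [364. 307.] 426 ztop 0.0517 ctr 421.9 -2.3 size 17.3 98.6 ang 6.4
cover_mid top [([199.0, 242.0, 19.0, 70.0], 0.9)]
bar_grip top [([364.0, 310.0, 132.0, 24.0], 0.71)]
empty_slot top [([454.0, 236.0, 29.0, 80.0], 0.9)]
drying_block top [([204.0, 255.0, 40.0, 56.0], 0.68), ([201.0, 242.0, 18.0, 70.0], 0.66)]
cover_a_mid top [([426.0, 223.0, 19.0, 60.0], 0.88)]
```

View pics/topz.png

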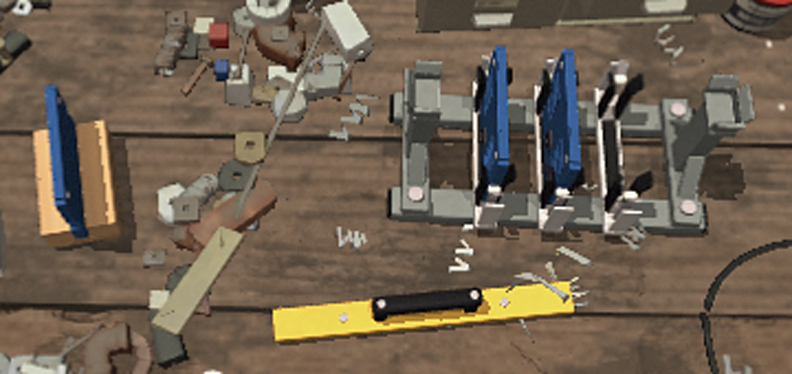

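```bash
python3 - <<'E'
import numpy as np
W=np.load('Wtop.npy').reshape(-1,3); W=W[~np.isnan(W[:,0])]
for y0 in np.arange(-.5,.6,.1):
    print(round(y0,2),[ (lambda s: round(float(s.max()),2) if len(s) else None)(W[(abs(W[:,1]-y0)<.05)&(abs(W[:,0]-x)<.025)][:,2]) for x in np.arange(.35,1.0,.05)])
# rack posts: points z>0.135 region
P=W[(W[:,2]>0.136)&(W[:,0]>.5)&(W[:,0]<.65)&(W[:,1]<0.03)&(W[:,1]>-.3)]
for s in (P[P[:,1]>-.12],P[P[:,1]<-.12]): print(len(s),s.mean(0),s.min(0),s.max(0))
E
```

```text
-0.5 [0.11, 0.11, 0.01, 0.0, 0.01, 0.05, 0.05, 0.05, 0.06, 0.02, 0.05, 0.05, None]
-0.4 [0.11, 0.11, 0.01, 0.01, 0.01, 0.05, 0.05, 0.05, 0.07, 0.07, 0.0, 0.04, None]
-0.3 [0.03, 0.02, 0.01, 0.04, 0.16, 0.16, 0.04, 0.15, 0.21, 0.12, None, None, None]
-0.2 [0.02, 0.0, 0.04, 0.1, 0.16, 0.16, 0.1, 0.15, 0.22, 0.16, None, None, None]
-0.1 [0.07, 0.05, 0.06, 0.13, 0.13, 0.14, 0.13, 0.04, 0.24, 0.11, None, None, None]
-0.0 [0.02, 0.05, 0.05, 0.1, 0.16, 0.16, 0.03, 0.06, 0.24, 0.17, 0.11, 0.06, 0.0]
0.1 [0.79, 0.02, 0.02, 0.06, 0.07, 0.07, 0.07, 0.07, 0.46, 0.44, 0.41, 0.06, 0.08]
0.2 [0.03, 0.08, 0.08, 0.08, 0.07, 0.07, 0.07, 0.08, 0.45, 0.45, 0.41, 0.05, 0.08]
0.3 [0.06, 0.04, 0.01, 0.12, 0.12, 0.12, 0.08, 0.07, 0.46, 0.45, 0.37, 0.12, 0.15]
0.4 [0.05, 0.07, 0.08, 0.08, 0.04, 0.04, 0.05, 0.07, 0.06, 0.06, 0.12, 0.12, 0.16]
0.5 [0.08, 0.08, 0.08, 0.06, 0.03, 0.07, 0.07, 0.21, 0.21, 0.18, 0.18, 0.05, 0.16]
365 [0.58304829 0.0063989  0.1457556 ] [ 0.55512399 -0.0093938   0.13601331] [0.60700887 0.02304092 0.15931299]
463 [ 0.57381335 -0.26082273  0.14571091] [ 0.54620893 -0.27908279  0.13608453] [ 0.59841417 -0.24299334  0.15996134]
```

```bash
cat >> h.py <<'E'
from scipy.spatial.transform import Rotation as Ro
def plan(pos,yaw,grasp=False):
    """print tool-frame shift (cm) and rotvec(deg) from current pose to tool-down pose"""
    o=sensors.get_obs(); R=Ro.from_euler('xyz',o['tcp_rot'],degrees=True); Rt=Ro.from_euler('xyz',[-90,0,yaw],degrees=True)
    pos=np.array(pos,float)
    d=R.inv().apply(pos-o['ee_pos'])*100; rv=(R.inv()*Rt).as_rotvec(degrees=True)
    print('t',round(o['time'],2),'pos',o['ee_pos'].round(4),'rot',o['tcp_rot'].round(2),'q',o['q'].round(1),'F',o['wrist_force'].round(1),'open',round(o['opening'],4))
    print('delta cm',d.round(2),'rotvec',rv.round(2))
E
python3 -c "
from h import *
plan([.50,-.14,.34],-14)"
```

```text
t 1.5 pos [ 0.2242 -0.5022  0.3039] rot [-90.     0.   -65.94] q [-65.9   5.   10.1  95.1  -0.   90. ] F [-0.2  0.3 -0.4] open 0.0852
delta cm [-21.83  -3.61  39.95] rotvec [  0.   -51.94  -0.  ]
```

Request:
{"name": "arm_command", "arguments": {
  "rows": [-1, 0, 2, 0, -3, 0, 0.2, -3, -1, 6, 0, -8, 0, 0.2, -5, -1, 10, 0, -14, 0, 0.2, -7, -2, 14, 0, -20, 0, 0.2, -9, -2, 18, 0, -25, 0, 0.2, -11, -3, 22, 0, -30, 0, 0.2, -13, -3, 26, 0, -35, 0, 0.2, -15, -3, 30, 0, -40, 0, 0.2, -18, -3.6, 34, 0, -45, 0, 0.2, -20, -3.6, 37, 0, -49, 0, 0.2, -21.5, -3.6, 39.5, 0, -52, 0, 0.2, -21.8, -3.6, 40, 0, -52, 0, 0.2]
}}

```text
time: 2.5
ee_pos: [0.5023, -0.1366, 0.3399]
tcp_rot: [-90.0, -0.0, -13.6]
wrist_force: [0.1, 0.0, 0.0]
opening: 0.0513
```

```bash
python3 - <<'E'
from h import *
c=imaging.camera('wrist'); save(c,'w1.png'); np.save('Ww1.npy',cloud(c)); cv2.imwrite('pics/_.png',c['pixels'])
plan([.5,-.14,.34],-14)
for t in ['empty_slot','empty_slot_seat','bar_grip','bar_seat','cover_a_mid']:
        r=models.spot_point(t,'wrist')
        print(t,[(np.round(k['location']).tolist(),round(k['conf'],2)) for k in r[:4]])
import pickle; pickle.dump(c,open('c1.pkl','wb'))
E
```

```text
t 2.55 pos [ 0.5031 -0.1356  0.3396] rot [-8.992e+01 -2.000e-02 -1.368e+01] q [-15.1   1.9  10.9  98.9   0.1  88.6] F [-1.1  2.6 -0.8] open 0.0514
delta cm [-0.2  -0.04 -0.5 ] rotvec [-0.08  0.32  0.02]
empty_slot [([384.0, 237.0], 0.73)]
empty_slot_seat [([387.0, 237.0], 0.98)]
bar_grip [([208.0, 99.0], 0.79)]
bar_seat [([400.0, 203.0], 0.76)]
cover_a_mid [([389.0, 189.0], 0.56)]
```

View pics/w1.png

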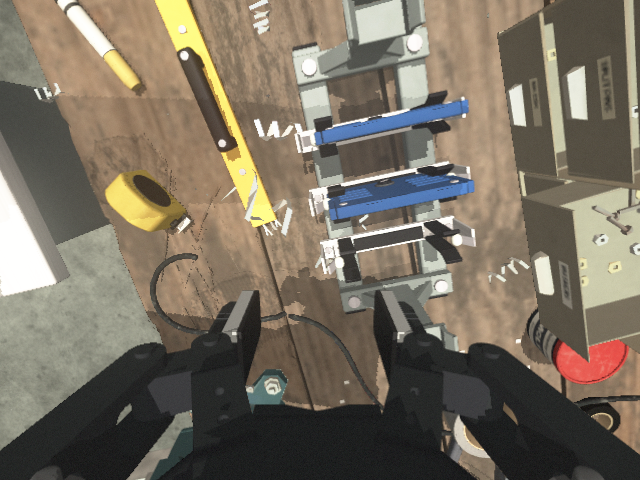

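```bash
cat > ortho.py <<'E'
from h import *
def ortho(c,W,ctr,yaw,half,zmin,zmax,fn,res=0.4,scale=2):
    """z-buffer top-down render in frame (ctr,yaw): image right=+u(x), up=+v(y), res mm/px"""
    P=W.reshape(-1,3);C=c['pixels'].reshape(-1,3)
    ok=~np.isnan(P[:,0])&(P[:,2]>zmin)&(P[:,2]<zmax);P=P[ok];C=C[ok]
    a=np.radians(yaw);d=P[:,:2]-ctr
    u=d@[np.cos(a),np.sin(a)];v=d@[-np.sin(a),np.cos(a)]
    n=int(half*2000/res);im=np.full((n,n,3),255,np.uint8)
    i=((half-v)*1000/res).astype(int);j=((u+half)*1000/res).astype(int)
    k=(i>=0)&(i<n)&(j>=0)&(j<n);o=np.argsort(P[k,2]);
    im[i[k][o],j[k][o]]=C[k][o]
    cv2.imwrite('pics/'+fn,im); return np.c_[u,v,P[:,2]]
E
python3 - <<'E'
from ortho import *
import pickle; c=pickle.load(open('c1.pkl','rb')); W=np.load('Ww1.npy'); px=c['pixels']
hsv=cv2.cvtColor(px,cv2.COLOR_BGR2HSV)
def rect(P): 
    (cx,cy),(w,h),a=cv2.minAreaRect((P[:,:2]*1000).astype(np.float32)); return np.round([cx,cy,w,h,a],1)
blue=(hsv[...,0]>100)&(hsv[...,0]<125)&(hsv[...,1]>150)
m=blue&(W[...,2]>0.128)&(W[...,2]<.14)
n,l,s,ce=cv2.connectedComponentsWithStats(m.astype(np.uint8))
for i in range(1,n):
    if s[i,4]>100: print('blue top',ce[i].round(),s[i,4],rect(W[l==i]),np.median(W[l==i][:,2]))
# bar grip
m=np.zeros(m.shape,bool); m[20:170,160:250]=1
g=m&(hsv[...,2]<90)&(W[...,2]>.035)&(W[...,2]<.07); print('grip',rect(W[g]),np.percentile(W[g][:,2],[10,50,90,97]))
y=(hsv[...,0]>20)&(hsv[...,0]<33)&(hsv[...,1]>150)&(W[...,2]>.008)&(W[...,2]<.03)&(np.arange(640)<290)
n,l,s,ce=cv2.connectedComponentsWithStats(y.astype(np.uint8)); i=1+np.argmax(s[1:,4]); print('bar',s[i,4],rect(W[l==i]),np.percentile(W[l==i][:,2],[10,50,90]))
Q=ortho(c,W,np.array([.5735,-.1887]),-2.0,.11,0.03,.13,'o1.png',res=.5)
Q=Q[(abs(Q[:,0])<.08)&(abs(Q[:,1])<.025)]
for z0 in np.arange(.03,.13,.01):
    q=Q[(Q[:,2]>z0)&(Q[:,2]<=z0+.01)]
    for lo,hi in ((-.08,-.03),(-.03,.03),(.03,.08)):
        r=q[(q[:,0]>lo)&(q[:,0]<hi)]
        if len(r)>4: print(round(z0,2),lo,len(r),'u',r[:,0].min().round(4),r[:,0].max().round(4),'v',r[:,1].min().round(4),r[:,1].max().round(4), np.histogram(r[:,1],np.arange(-.025,.026,.005))[0])
E
```

```text
grip [420.6  -5.8  16.2  98.    6.3] [0.0436221  0.04823141 0.04963366 0.05018625]
bar 4 [316.9 -52.4   0.9   1.1   8.5] [0.01468936 0.01746066 0.02081303]
0.03 -0.08 164 u -0.0789 -0.03 v -0.0099 0.0086 [ 0  0  0 30 44 48 42  0  0  0]
0.03 -0.03 532 u -0.0299 0.03 v -0.0096 0.005 [  0   0   0 164 188 179   1   0   0   0]
0.03 0.03 215 u 0.03 0.0762 v -0.012 0.0084 [ 0  0  5 62 54 47 47  0  0  0]
0.04 -0.08 87 u -0.0791 -0.0434 v -0.0096 0.0085 [ 0  0  0 33  3  4 47  0  0  0]
0.04 0.03 140 u 0.0403 0.0762 v -0.0123 0.0084 [ 0  0  6 45  9 21 59  0  0  0]
0.05 -0.08 94 u -0.0779 -0.0431 v -0.0096 0.0085 [ 0  0  0 37  2  6 49  0  0  0]
0.05 0.03 145 u 0.0404 0.0756 v -0.0124 0.0088 [ 0  0  4 53 17 14 57  0  0  0]
0.06 -0.08 101 u -0.0781 -0.0432 v -0.0096 0.0084 [ 0  0  0 43  1  7 50  0  0  0]
0.06 0.03 159 u 0.0404 0.0758 v -0.0114 0.0086 [ 0  0  5 55 16 18 65  0  0  0]
0.07 -0.08 176 u -0.0791 -0.0433 v -0.0108 0.0086 [ 0  0  4 76 25 39 32  0  0  0]
0.07 0.03 223 u 0.0402 0.0762 v -0.0121 0.0088 [ 0  0  8 68 35 58 54  0  0  0]
0.08 -0.08 232 u -0.0782 -0.0432 v -0.0141 0.0078 [ 0  0 95 40 55 31 11  0  0  0]
0.08 0.03 300 u 0.0407 0.0751 v -0.016 0.0118 [  0   2 113  47  71  40  24   3   0   0]
0.09 -0.08 205 u -0.0731 -0.0431 v -0.0191 0.0146 [ 0 64 44  4 12  8  5 68  0  0]
0.09 0.03 232 u 0.0405 0.0709 v -0.0194 0.0146 [ 0 69 43  7 19 13  3 78  0  0]
```

View pics/o1.png

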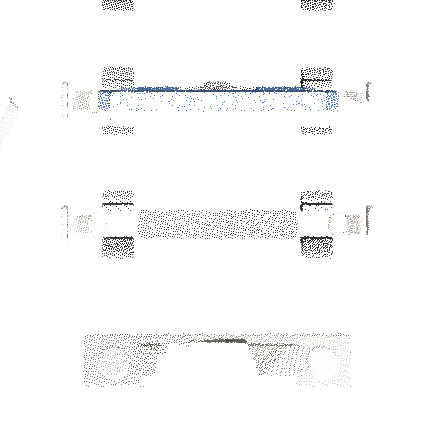

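```bash
python3 -c "
from h import *
plan([.539,.328,.26],102.2)
from ortho import *
c=imaging.camera('top'); W=cloud(c); 
Q=ortho(c,W,np.array([.5735,-.1887]),-2.0,.11,0.03,.13,'o2.png',res=1)
Q=Q[(abs(Q[:,0])<.08)&(abs(Q[:,1])<.025)&(Q[:,2]>.085)]
for lo,hi in ((-.08,-.03),(.03,.08)):
  r=Q[(Q[:,0]>lo)&(Q[:,0]<hi)];print(len(r),'u',r[:,0].min(),r[:,0].max(),'v',r[:,1].min(),r[:,1].max(),np.sort(r[:,1]).round(4)[::8])
"
```

```text
t 2.8 pos [ 0.5002 -0.1408  0.34  ] rot [-90.01  -0.   -14.  ] q [-15.7   1.8  10.8  99.   -0.   88.3] F [ 0.1 -0.3  0.5] open 0.0513
delta cm [-7.58  7.99 46.43] rotvec [ 1.000e-02 -1.162e+02 -1.000e-02]
74 u -0.07201566802345959 -0.04075988811632596 v -0.017659940412469374 0.016424365970442785 [-0.0177 -0.015  -0.0137 -0.0126 -0.0119 -0.0102  0.0014  0.0117  0.0139
  0.0161]
70 u 0.0415003982808892 0.07335239306651425 v -0.016490037288067135 0.01609936937297565 [-0.0165 -0.0134 -0.0119 -0.01   -0.004   0.0001  0.0027  0.0123  0.0141]
```

Request:
{"name": "arm_command", "arguments": {
  "rows": [0, 0, 2, 0, -4, 0, 0.2, -1, 1, 5, 0, -10, 0, 0.2, -1, 1, 9, 0, -17, 0, 0.2, -2, 2, 13, 0, -24, 0, 0.2, -3, 2, 17, 0, -31, 0, 0.2, -3, 3, 21, 0, -38, 0, 0.2, -4, 4, 25, 0, -45, 0, 0.2, -5, 5, 29, 0, -52, 0, 0.2, -5, 6, 33, 0, -59, 0, 0.2, -6, 6, 37, 0, -66, 0, 0.2, -6, 7, 40, 0, -73, 0, 0.2, -7, 8, 43, 0, -80, 0, 0.2]
}}

```text
time: 3.85
ee_pos: [0.5374, 0.2948, 0.2597]
tcp_rot: [-90.1, -0.0, 66.3]
wrist_force: [-0.0, -0.0, 0.8]
opening: 0.0515
```

```bash
python3 -c "
from h import *
plan([.539,.328,.26],102.2)
"
```

```text
t 3.85 pos [0.5374 0.2948 0.2597] rot [-9.006e+01 -5.000e-02  6.631e+01] q [28.8 13.  14.2 91.1 -0.  52.4] F [-0.  -0.   0.8] open 0.0515
delta cm [ 3.1  -0.03  1.19] rotvec [ 7.000e-02 -3.589e+01  3.000e-02]
```

Request:
{"name": "arm_command", "arguments": {
  "rows": [0.5, 0, 0.2, 0, -6, 0, 0.2, 1, 0, 0.4, 0, -13, 0, 0.2, 2, 0, 0.7, 0, -20, 0, 0.2, 3, 0, 1, 0, -27, 0, 0.2, 3.1, 0, 1.2, 0, -33, 0, 0.2, 3.1, 0, 1.2, 0, -36, 0, 0.2, 3.1, 0, 1.2, 0, -36, 0, 0.2, 3.1, 0, 1.2, 0, -36, 0, 0.2]
}}

```text
time: 4.52
ee_pos: [0.5384, 0.3263, 0.26]
tcp_rot: [-90.0, 0.0, 101.9]
wrist_force: [-0.3, 0.6, 0.1]
opening: 0.0513
```

```bash
python3 - <<'E'
from ortho import *
c=imaging.camera('wrist'); save(c,'w2.png'); W=cloud(c); hsv=cv2.cvtColor(c['pixels'],cv2.COLOR_BGR2HSV)
m=(hsv[...,0]>100)&(hsv[...,0]<130)&(hsv[...,1]>100)&(W[...,2]>.105)&(W[...,2]<.125)
P=W[m]; r=cv2.minAreaRect((P[:,:2]*1000).astype(np.float32)); print(len(P),r,np.percentile(P[:,2],[5,50,95]))
plan([.539,.328,.26],102.2)
E
```

```text
1579 ((539.2698364257812, 329.2970275878906), (119.69634246826172, 9.497382164001465), 11.571333885192871) [0.11062979 0.11278813 0.11385248]
t 4.57 pos [0.5383 0.3264 0.26  ] rot [-90.01   0.   101.85] q [31.2 15.5 17.2 91.7 -0.  19.4] F [ 0.2  0.3 -0.7] open 0.0513
delta cm [ 0.14  0.   -0.1 ] rotvec [ 0.01 -0.35 -0.  ]
```

View pics/w2.png

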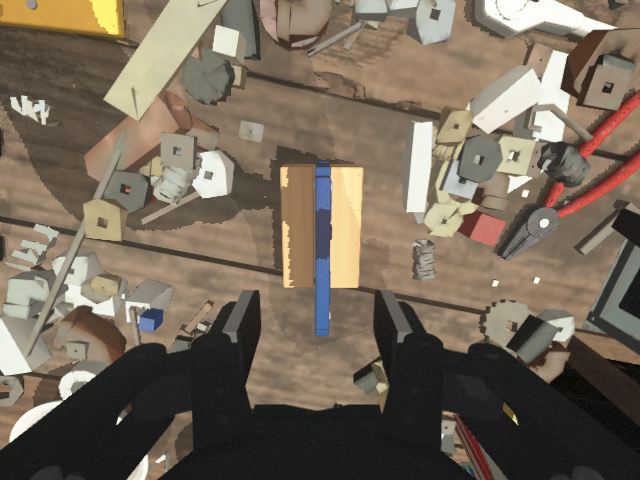

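Request:
{"name": "arm_command", "arguments": {
  "rows": [0.3, 1, -0.2, 0, 0, 0, 0.2, 0.3, 3, -0.2, 0, 0, 0, 0.2, 0.3, 5.5, -0.2, 0, 0, 0, 0.2, 0.3, 8, -0.2, 0, 0, 0, 0.2, 0.3, 9.7, -0.2, 0, 0, 0, 0.2, 0.3, 10.5, -0.2, 0, 0, 0, 0.2, 0.3, 10.7, -0.2, 0, 0, 0, 0.2, 0.3, 10.7, -0.2, 0, 0, 0, -1, 0.3, 10.7, -0.2, 0, 0, 0, -1, 0.3, 10.7, -0.2, 0, 0, 0, -1, 0.3, 10.7, -0.2, 0, 0, 0, -1, 0.3, 10.7, -0.2, 0, 0, 0, -1],
  "force": 80
}}

```text
time: 5.57
ee_pos: [0.5398, 0.3308, 0.1545]
tcp_rot: [-90.1, -0.0, 102.0]
wrist_force: [-0.2, -1.2, 5.0]
opening: 0.009
```

Request:
{"name": "arm_command", "arguments": {
  "rows": [0, -0.3, 0, 0, 0, 0, -1, 0, -1.2, 0, 0, 0, 0, -1, 0, -2.6, 0, 0, 0, 0, -1, 0, -4.5, 0, 0, 0, 0, -1, 0, -6.5, 0, 0, 0, 0, -1, 0, -8.5, 0, 0, 0, 0, -1, 0, -10.5, 0, 0, 0, 0, -1, 0, -12.5, 0, 0, 0, 0, -1, 0, -14.5, 0, 0, 0, 0, -1, 0, -16.5, 0, 0, 0, 0, -1, 0, -18, 0, 0, 0, 0, -1, 0, -18.7, 0, 0, 0, 0, -1]
}}

```text
time: 6.57
ee_pos: [0.5392, 0.3306, 0.3425]
tcp_rot: [-90.1, -0.0, 102.1]
wrist_force: [-0.5, 0.1, -3.3]
opening: 0.0087
```

```bash
python3 -c "
from h import *
plan([.573,-.190,.34],88)
"
```

```text
t 6.57 pos [0.5392 0.3306 0.3425] rot [-9.0130e+01 -5.0000e-02  1.0205e+02] q [ 31.5  18.1  29.8 101.5   0.   19.5] F [-0.5  0.1 -3.3] open 0.0087
delta cm [-51.62   0.19   7.57] rotvec [ 0.12 14.05  0.06]
```

Request:
{"name": "arm_command", "arguments": {
  "rows": [-0.7, 0, 0.1, 0, 0, 0, -1, -2.5, 0, 0.4, 0, 0.5, 0, -1, -5.5, 0, 0.8, 0, 1, 0, -1, -9, 0, 1.3, 0, 2, 0, -1, -13, 0, 1.9, 0, 3, 0, -1, -17, 0, 2.5, 0, 4, 0, -1, -21, 0, 3, 0, 5, 0, -1, -25, 0, 3.6, 0, 6, 0, -1, -29, 0, 4.2, 0, 7, 0, -1, -33, 0, 4.8, 0, 8, 0, -1, -37, 0, 5.4, 0, 9, 0, -1, -40.5, 0.1, 5.9, 0, 10, 0, -1]
}}

```text
time: 7.57
ee_pos: [0.5653, -0.0806, 0.3378]
tcp_rot: [-89.9, 0.0, 92.0]
wrist_force: [0.6, 0.5, -4.2]
opening: 0.009
```

```bash
python3 -c "
from h import *
plan([.573,-.190,.34],88)
"
```

```text
t 7.57 pos [ 0.5653 -0.0806  0.3378] rot [-89.92   0.    91.96] q [ -8.1   8.9  18.3  99.4  -0.  -10.1] F [ 0.6  0.5 -4.2] open 0.009
delta cm [-10.96  -0.22  -0.4 ] rotvec [-0.08  3.96 -0.01]
```

Request:
{"name": "arm_command", "arguments": {
  "rows": [-3, 0, -0.1, 0, 1, 0, -1, -5.5, 0, -0.2, 0, 2, 0, -1, -8, 0, -0.3, 0, 3, 0, -1, -9.7, 0, -0.4, 0, 4, 0, -1, -10.6, 0, -0.4, 0, 4, 0, -1, -10.9, 0, -0.4, 0, 4, 0, -1, -10.9, 0, -0.4, 0, 4, 0, -1, -10.9, 0, -0.4, 0, 4, 0, -1]
}}

```text
time: 8.23
ee_pos: [0.5738, -0.1859, 0.3386]
tcp_rot: [-90.0, -0.0, 88.1]
wrist_force: [-0.4, 0.1, -3.5]
opening: 0.0084
```

```bash
python3 - <<'E'
from ortho import *
import pickle
plan([.573,-.190,.34],88)
for n in ['wrist','top','scene']:
    c=imaging.camera(n); save(c,n+'3.png'); pickle.dump((c,cloud(c)),open(n+'3.pkl','wb'))
E
```

```text
t 8.23 pos [ 0.5738 -0.1859  0.3386] rot [-8.997e+01 -3.000e-02  8.810e+01] q [-18.   13.7  23.8 100.2   0.  -16.1] F [-0.4  0.1 -3.5] open 0.0084
delta cm [-0.42 -0.14  0.07] rotvec [-0.03  0.1   0.03]
```

View pics/wrist3.png

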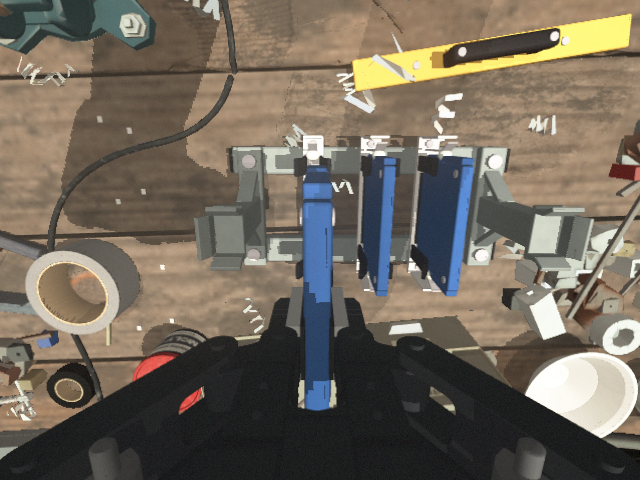

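View pics/top3.png

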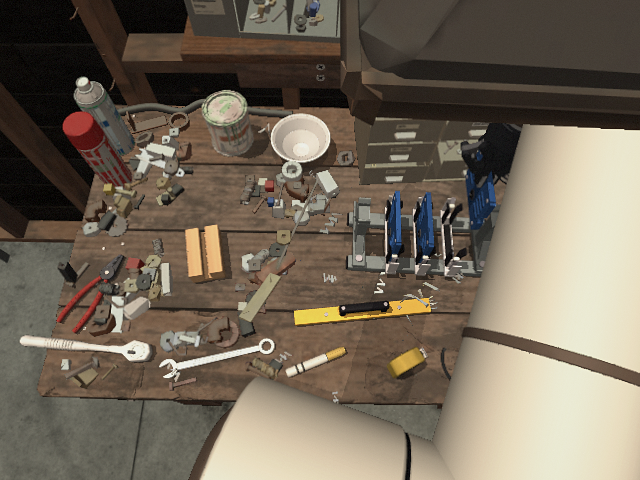

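View pics/scene3.png

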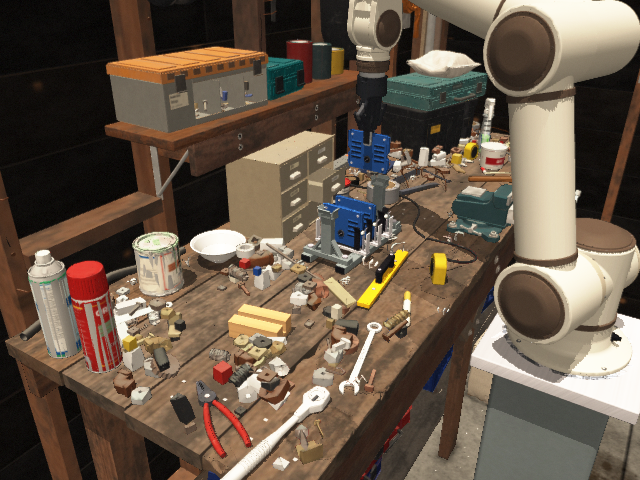

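```bash
python3 - <<'E'
from ortho import *
import pickle
def rect(P): 
    (cx,cy),(w,h),a=cv2.minAreaRect((P[:,:2]*1000).astype(np.float32)); return np.round([cx,cy,w,h,a],1)
for n in ['wrist','top']:
    c,W=pickle.load(open(n+'3.pkl','rb')); hsv=cv2.cvtColor(c['pixels'],cv2.COLOR_BGR2HSV)
    blue=(hsv[...,0]>95)&(hsv[...,0]<130)&(hsv[...,1]>90)
    X=W[...,0];Y=W[...,1];Z=W[...,2]
    for y0 in (-.064,-.1265):
        m=blue&(Z>.128)&(Z<.138)&(abs(Y-y0)<.02)
        print(n,'cover',y0,m.sum(),rect(W[m]),np.median(Z[m]).round(4))
    m=blue&(Z>.17)&(Z<.33)&(abs(Y+.19)<.05); P=W[m]
    print(n,'held',m.sum(),P.min(0).round(4),P.max(0).round(4))
    for z0 in np.arange(.18,.31,.01):
        q=P[(P[:,2]>z0)&(P[:,2]<=z0+.01)]
        if len(q)>5: print(round(z0,2),len(q),'x',q[:,0].min().round(4),q[:,0].max().round(4),'y',q[:,1].min().round(4),q[:,1].max().round(4),rect(q))
    Q=ortho(c,W,np.array([.5735,-.1887]),-2.0,.11,0.03,.13,'o3%s.png'%n,res=.5)
    Q=Q[(abs(Q[:,0])<.08)&(abs(Q[:,1])<.025)]
    for z0 in (.08,.09):
        for lo,hi in ((-.08,-.03),(.03,.08)):
            r=Q[(Q[:,0]>lo)&(Q[:,0]<hi)&(Q[:,2]>z0)&(Q[:,2]<z0+.01)]
            if len(r)>4: print(z0,lo,len(r),'u',r[:,0].min().round(4),r[:,0].max().round(4),'v',r[:,1].min().round(4),r[:,1].max().round(4),np.histogram(r[:,1],np.arange(-.025,.026,.005))[0])
    m=(hsv[...,2]<90)&(Z>.035)&(Z<.06)&(abs(X-.42)<.05)&(abs(Y)<.08); print('grip',m.sum(),rect(W[m]))
    m=(hsv[...,1]>150)&(hsv[...,0]>18)&(hsv[...,0]<35)&(Z>.008)&(Z<.025)&(abs(X-.42)<.07)&(abs(Y)<.18); print('bar',m.sum(),rect(W[m]))
    for y0 in (.006,-.26):
        m=(Z>.136)&(Z<.17)&(abs(Y-y0)<.03)&(abs(X-.577)<.06); print('post',m.sum(),rect(W[m]) if m.sum()>3 else '',W[m].min(0).round(4),W[m].max(0).round(4))
E
```

```text
wrist cover -0.064 1720 [576.6 -67.8  11.  118.9  88. ] 0.1307
wrist cover -0.1265 1646 [ 574.4 -129.5   10.3  118.8   87.8] 0.1307
wrist held 6207 [ 0.5128 -0.1926  0.228 ] [ 0.615  -0.1783  0.3028]
0.23 98 x 0.5128 0.5781 y -0.1899 -0.1784 [ 545.4 -183.9   65.6    9.5    2.1]
0.26 19 x 0.5131 0.615 y -0.1853 -0.1795 [ 564.  -181.1  102.     5.1    1.9]
0.27 34 x 0.5129 0.6123 y -0.1883 -0.1792 [ 562.3 -181.    99.5    8.3    3.6]
0.28 12 x 0.513 0.5201 y -0.1893 -0.1805 [ 516.3 -184.6    8.8    6.7   84.8]
0.29 6016 x 0.513 0.6025 y -0.1926 -0.1804 [ 557.7 -186.6   10.    89.6   88. ]
0.3 22 x 0.5622 0.5833 y -0.1829 -0.1824 [ 5.727e+02 -1.827e+02  1.000e-01  2.120e+01  8.840e+01]
0.08 -0.08 239 u -0.0777 -0.043 v -0.0137 0.0092 [ 0  0 85 37 59 34 24  0  0  0]
0.08 0.03 30 u 0.041 0.056 v -0.0159 -0.0128 [ 0  2 28  0  0  0  0  0  0  0]
0.09 -0.08 234 u -0.0725 -0.0428 v -0.0188 0.0138 [ 0 92 22 10 18  5 17 70  0  0]
0.09 0.03 90 u 0.041 0.0565 v -0.0195 -0.0137 [ 0 68 22  0  0  0  0  0  0  0]
grip 1899 [420.6  -6.   15.7  98.2   6.2]
bar 786 [420.8  -5.9  30.1 278.2   6.5]
post 303
[... 1049 characters left out ...]
69.7 -175.2  110.7   17.8    2.6]
0.29 238 x 0.5148 0.6108 y -0.1894 -0.1761 [ 562.7 -183.8   11.2   95.9   87.5]
0.08 -0.08 55 u -0.0771 -0.0399 v -0.0124 0.0123 [ 0  0 18 11  9 11  5  1  0  0]
0.08 0.03 70 u 0.0423 0.0781 v -0.0145 0.0111 [ 0  0 13 16 11 20  8  2  0  0]
0.09 -0.08 51 u -0.0712 -0.0414 v -0.0172 0.016 [ 0  9 17  0  3  0  0 17  5  0]
0.09 0.03 52 u 0.0428 0.0734 v -0.0175 0.0156 [ 0  8 16  0  8  4  1 11  4  0]
grip 417 [421.6  -2.5  17.6  99.5   5.7]
bar 1389 [421.8  -2.7  31.1 279.1   6.6]
post 375 [581.3   7.4  31.6  51.3  86.9] [ 0.5548 -0.0094  0.136 ] [0.6069 0.023  0.1594]
post 117 [ 574.5 -248.4   13.3   48.1   68.5] [ 0.5503 -0.2613  0.136 ] [ 0.5967 -0.2428  0.1578]
```

View pics/o3wrist.png

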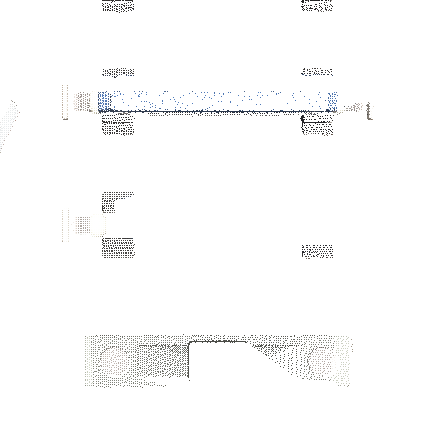

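```bash
python3 -c "
from h import *
plan([.574,-.1902,.245],88)
"
```

```text
t 8.38 pos [ 0.574  -0.1855  0.3391] rot [-9.001e+01 -1.000e-02  8.814e+01] q [-17.9  13.6  23.8 100.2   0.  -16.1] F [-0.5  0.2 -5. ] open 0.009
delta cm [-0.47  9.41 -0.01] rotvec [0.01 0.14 0.01]
```

Request:
{"name": "arm_command", "arguments": {
  "rows": [-0.2, 0.4, 0, 0, 0, 0, -1, -0.5, 1.5, 0, 0, 0, 0, -1, -0.5, 3, 0, 0, 0, 0, -1, -0.5, 5, 0, 0, 0, 0, -1, -0.5, 7, 0, 0, 0, 0, -1, -0.5, 8.5, 0, 0, 0, 0, -1, -0.5, 9.2, 0, 0, 0, 0, -1, -0.5, 9.4, 0, 0, 0, 0, -1, -0.5, 9.4, 0, 0, 0, 0, -1, -0.5, 9.4, 0, 0, 0, 0, -1]
}}

```text
time: 9.22
ee_pos: [0.5741, -0.1915, 0.246]
tcp_rot: [-90.1, 0.0, 88.1]
wrist_force: [0.7, 0.1, -3.3]
opening: 0.0085
```

```bash
python3 - <<'E'
from ortho import *
plan([.574,-.1902,.171],88)
def rect(P): 
    (cx,cy),(w,h),a=cv2.minAreaRect((P[:,:2]*1000).astype(np.float32)); return np.round([cx,cy,w,h,a],1)
for n in ['wrist','top']:
    c=imaging.camera(n); save(c,n+'4.png'); W=cloud(c);hsv=cv2.cvtColor(c['pixels'],cv2.COLOR_BGR2HSV)
    blue=(hsv[...,0]>95)&(hsv[...,0]<130)&(hsv[...,1]>90)
    X=W[...,0];Y=W[...,1];Z=W[...,2]
    for y0 in (-.064,-.1265):
        m=blue&(Z>.128)&(Z<.138)&(abs(Y-y0)<.02)
        if m.sum()>10: print(n,'cover',y0,m.sum(),rect(W[m]),np.median(Z[m]).round(4))
    m=blue&(Z>.19)&(Z<.22)&(abs(Y+.19)<.03); P=W[m]; print('held top',len(P),rect(P),np.median(P[:,2]),P.min(0),P.max(0))
E
python3 -c "
import cv2
im=cv2.imread('pics/top4.png');cv2.imwrite('pics/top4z.png',cv2.resize(im[150:300,330:530],None,fx=4,fy=4,interpolation=cv2.INTER_CUBIC))"
```

```text
t 9.22 pos [ 0.5741 -0.1915  0.246 ] rot [-9.008e+01  2.000e-02  8.807e+01] q [-18.4  11.8  11.2  89.4   0.  -16.5] F [ 0.7  0.1 -3.3] open 0.0085
delta cm [0.14 7.5  0.03] rotvec [ 0.08  0.07 -0.02]
wrist cover -0.064 3673 [576.8 -67.8  11.6 119.3  87.7] 0.1307
wrist cover -0.1265 3082 [ 566.9 -129.6   10.5  104.    88. ] 0.1307
held top 6148 [ 558.2 -178.6   37.3   89.1   87.9] 0.20426147996780725 [ 0.51316308 -0.19838612  0.19006187] [ 0.60229351 -0.16008014  0.21794273]
top cover -0.064 277 [578.2 -64.7  10.7 119.   87.7] 0.1312
top cover -0.1265 281 [ 575.9 -126.7   10.7  118.2   88.4] 0.131
held top 234 [ 562.9 -189.2   11.3   97.7   87.7] 0.2044366129822912 [ 0.5142208  -0.19497823  0.19006725] [ 0.61184088 -0.18223125  0.20902656]
```

View pics/wrist4.png

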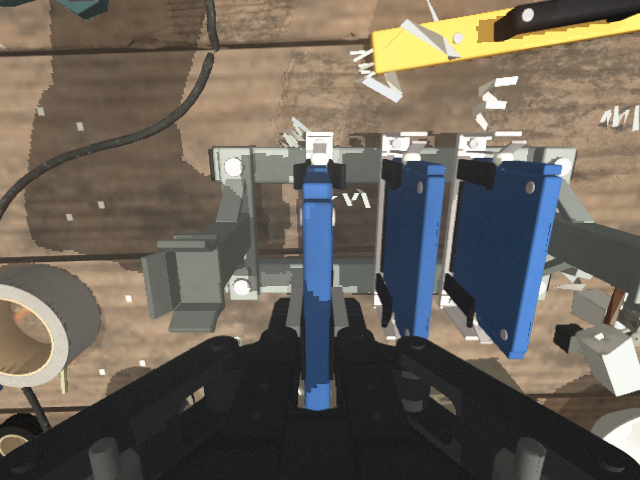

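View pics/top4z.png

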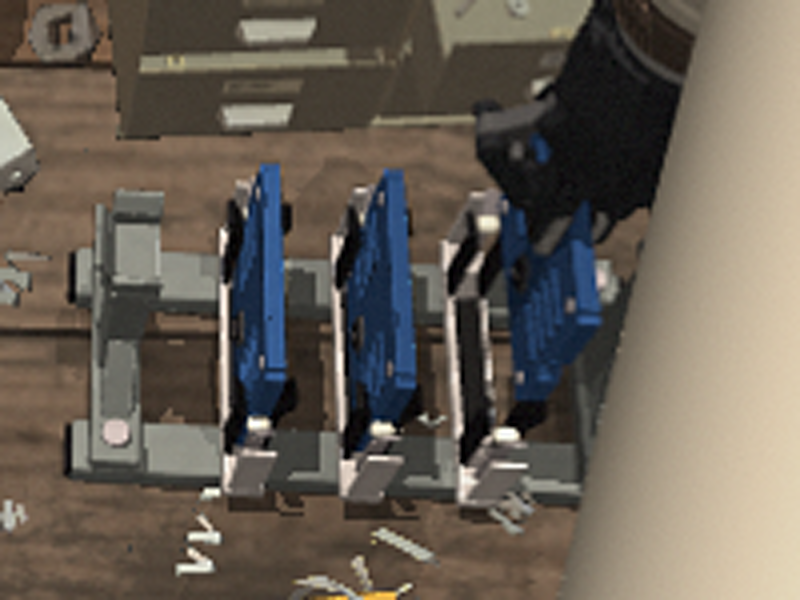

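Request:
{"name": "arm_command", "arguments": {
  "rows": [0.15, 0.2, 0, 0, 0, 0, -1, 0.15, 0.7, 0, 0, 0, 0, -1, 0.15, 1.3, 0, 0, 0, 0, -1, 0.15, 1.9, 0, 0, 0, 0, -1, 0.15, 2.4, 0, 0, 0, 0, -1, 0.15, 2.8, 0, 0, 0, 0, -1, 0.15, 3, 0, 0, 0, 0, -1, 0.15, 3.1, 0, 0, 0, 0, -1],
  "force": 100
}}

```text
time: 9.98
ee_pos: [0.5738, -0.1901, 0.2143]
tcp_rot: [-90.0, 0.0, 88.0]
wrist_force: [-2.2, 0.4, 4.1]
opening: 0.0085
```

```bash
python3 -c "
from h import *
plan([.574,-.1902,.171],88); o=sensors.get_obs(); print(o['torque'])
"
```

```text
t 9.98 pos [ 0.5738 -0.1901  0.2143] rot [-9.002e+01  1.000e-02  8.805e+01] q [-18.3  11.6   7.5  85.9  -0.  -16.4] F [-2.2  0.4  4.1] open 0.0085
delta cm [-0.01  4.33 -0.02] rotvec [ 0.02  0.05 -0.01]
[0.13983803 0.60468922 0.03506807]
```

Request:
{"name": "arm_command", "arguments": {
  "rows": [0, 0.3, 0.1, 0, 0, 0, -1, 0, 0.6, 0.1, 0, 0, 0, -1, 0, 0.9, 0.1, 0, 0, 0, -1, 0, 1.2, 0.1, 0, 0, 0, -1, 0, 1.5, 0.1, 0, 0, 0, -1, 0, 1.8, 0.1, 0, 0, 0, -1]
}}

```text
time: 10.48
ee_pos: [0.5736, -0.1904, 0.1983]
tcp_rot: [-90.2, 0.1, 88.0]
wrist_force: [-0.7, -0.1, 6.8]
opening: 0.0086
```

Request:
{"name": "arm_command", "arguments": {
  "rows": [0, 0.3, 0, 0, 0, 0, -1, 0, 0.6, 0, 0, 0, 0, -1, 0, 0.9, 0, 0, 0, 0, -1, 0, 1.2, 0, 0, 0, 0, -1, 0, 1.5, 0, 0, 0, 0, -1, 0, 1.8, 0, 0, 0, 0, -1, 0, 2, 0, 0, 0, 0, -1, 0, 2.1, 0, 0, 0, 0, -1]
}}

```text
time: 11.15
ee_pos: [0.573, -0.19, 0.174]
tcp_rot: [-90.0, -0.0, 88.1]
wrist_force: [1.5, 0.2, -4.8]
opening: 0.0091
```

```bash
python3 - <<'E'
from ortho import *
plan([.574,-.1902,.171],88)
def rect(P): 
    (cx,cy),(w,h),a=cv2.minAreaRect((P[:,:2]*1000).astype(np.float32)); return np.round([cx,cy,w,h,a],1)
c=imaging.camera('top'); save(c,'top5.png'); W=cloud(c);hsv=cv2.cvtColor(c['pixels'],cv2.COLOR_BGR2HSV)
blue=(hsv[...,0]>95)&(hsv[...,0]<130)&(hsv[...,1]>90); Z=W[...,2];Y=W[...,1]
for y0 in (-.064,-.1265,-.189):
    m=blue&(abs(Y-y0)<.02)&(Z>.1)&(Z<.2); print(m.sum(),np.percentile(Z[m],[95,98]).round(4)); z=np.percentile(Z[m],97); m&=(Z>z-.01)
    print(rect(W[m]))
E
python3 -c "
import cv2
im=cv2.imread('pics/top5.png');cv2.imwrite('pics/top5z.png',cv2.resize(im[150:300,330:530],None,fx=4,fy=4,interpolation=cv2.INTER_CUBIC))"
```

```text
t 11.15 pos [ 0.573 -0.19   0.174] rot [-8.998e+01 -2.000e-02  8.805e+01] q [-18.3  11.7   3.3  81.6   0.  -16.4] F [ 1.5  0.2 -4.8] open 0.0091
delta cm [-0.02  0.3  -0.1 ] rotvec [-0.02  0.05  0.02]
449 [0.1329 0.1333]
[577.8 -64.8  10.5 119.3  87.8]
493 [0.1333 0.1341]
[ 575.6 -126.9   10.7  117.9   87.9]
284 [0.1348 0.1364]
[ 543.9 -191.3   60.2   19.2    1.4]
```

View pics/top5z.png

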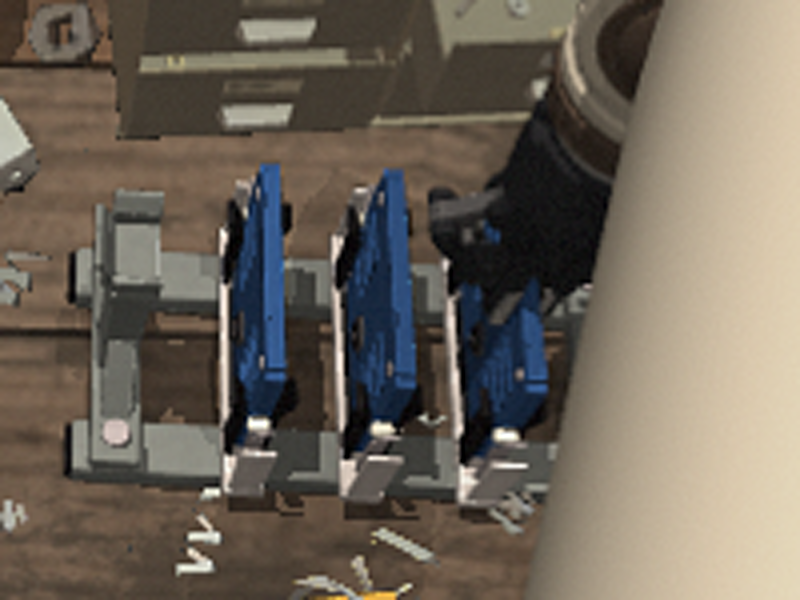

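Request:
{"name": "arm_command", "arguments": {
  "rows": [0, 0.1, 0, 0, 0, 0, -1, 0, 0.2, 0, 0, 0, 0, -1, 0, 0.3, 0, 0, 0, 0, -1, 0, 0.3, 0, 0, 0, 0, -1]
}}

```text
time: 11.53
ee_pos: [0.5726, -0.19, 0.1726]
tcp_rot: [-90.0, 0.0, 88.0]
wrist_force: [-3.7, 0.2, 2.4]
opening: 0.0084
```

Request:
{"name": "arm_command", "arguments": {
  "rows": [0, 0.1, 0, 0, 0, 0, -1, 0, 0.2, 0, 0, 0, 0, -1, 0, 0.3, 0, 0, 0, 0, -1, 0, 0.3, 0, 0, 0, 0, -1]
}}

```text
time: 11.87
ee_pos: [0.5726, -0.1901, 0.1725]
tcp_rot: [-90.1, 0.1, 88.0]
wrist_force: [-11.6, 2.1, 22.6]
opening: 0.0086
```

```bash
python3 - <<'E'
from ortho import *
import pickle
plan([.574,-.1902,.171],88)
for n in ['wrist','top']:
    c=imaging.camera(n); save(c,n+'6.png'); W=cloud(c); pickle.dump((c,W),open(n+'6.pkl','wb'))
    hsv=cv2.cvtColor(c['pixels'],cv2.COLOR_BGR2HSV)
    blue=(hsv[...,0]>95)&(hsv[...,0]<130)&(hsv[...,1]>90); Z=W[...,2];Y=W[...,1]
    for y0 in (-.064,-.1265,-.189):
        m=blue&(abs(Y-y0)<.02)&(Z>.12)&(Z<.145); print(n,y0,m.sum(),np.percentile(Z[m],[50,80,90,95,98]).round(4))
E
```

```text
t 11.87 pos [ 0.5726 -0.1901  0.1725] rot [-9.013e+01  5.000e-02  8.805e+01] q [-18.4  11.5   2.9  81.2  -0.  -16.4] F [-11.6   2.1  22.6] open 0.0086
delta cm [-0.01  0.15 -0.14] rotvec [ 0.13  0.05 -0.05]
wrist -0.064 5336 [0.1271 0.1306 0.1311 0.1314 0.1316]
wrist -0.1265 7599 [0.1303 0.1311 0.1314 0.1316 0.1319]
wrist -0.189 5994 [0.1308 0.1313 0.1316 0.1318 0.1321]
top -0.064 317 [0.131  0.1322 0.1329 0.1334 0.1339]
top -0.1265 339 [0.131  0.1323 0.133  0.1335 0.134 ]
top -0.189 177 [0.1308 0.1324 0.1331 0.1335 0.1343]
```

View pics/wrist6.png

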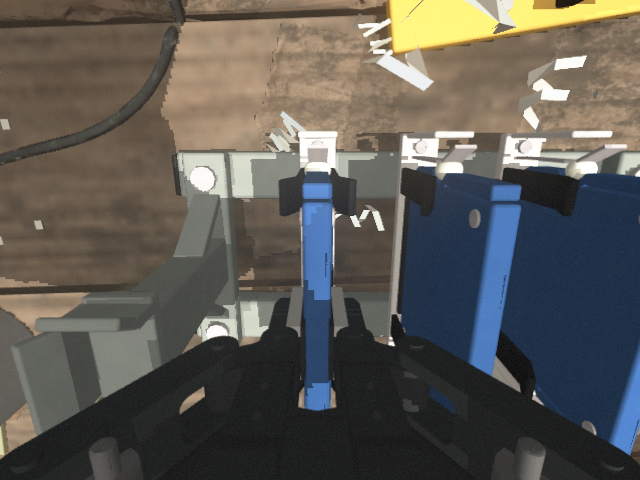

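Request:
{"name": "arm_command", "arguments": {
  "rows": [0, -0.2, 0.05, 0, 0, 0, -1, 0, -0.4, 0.1, 0, 0, 0, -1, 0, -0.4, 0.1, 0, 0, 0, -0.3, 0, -0.4, 0.1, 0, 0, 0, -0.3, 0, -0.4, 0.1, 0, 0, 0, -0.3, 0, -0.4, 0.1, 0, 0, 0, -0.3]
}}

```text
time: 12.47
ee_pos: [0.572, -0.19, 0.1727]
tcp_rot: [-90.0, -0.0, 88.1]
wrist_force: [-0.4, 0.2, 0.6]
opening: 0.03
```

Request:
{"name": "arm_command", "arguments": {
  "rows": [0, -0.5, 0, 0, 0, 0, -0.3, 0, -2, 0, 0, 0, 0, -0.3, 0, -4.5, 0, 0, 0, 0, -0.3, 0, -7, 0, 0, 0, 0, -0.3, 0, -9.5, 0, 0, 0, 0, -0.3, 0, -12, 0, 0, 0, 0, -0.3, 0, -13.6, 0, 0, 0, 0, -0.3, 0, -14, 0, 0, 0, 0, -0.3, 0, -14, 0, 0, 0, 0, -0.3]
}}

```text
time: 13.22
ee_pos: [0.5722, -0.1901, 0.3141]
tcp_rot: [-90.1, 0.0, 88.1]
wrist_force: [0.4, 0.3, -0.5]
opening: 0.03
```

```bash
cat > chk.py <<'E'
from ortho import *
import pickle,sys
def rect(P): 
    (cx,cy),(w,h),a=cv2.minAreaRect((P[:,:2]*1000).astype(np.float32)); return np.round([cx,cy,w,h,a],1)
tag=sys.argv[1]
for n in sys.argv[2:]:
    c=imaging.camera(n); save(c,n+tag+'.png'); W=cloud(c); pickle.dump((c,W),open(n+tag+'.pkl','wb'))
    hsv=cv2.cvtColor(c['pixels'],cv2.COLOR_BGR2HSV)
    blue=(hsv[...,0]>95)&(hsv[...,0]<130)&(hsv[...,1]>90); X=W[...,0];Z=W[...,2];Y=W[...,1]
    for y0 in (-.066,-.128,-.190):
        m=blue&(abs(Y-y0)<.02)&(Z>.12)&(Z<.145)
        if m.sum()>20: z=np.median(Z[m]); t=m&(Z>.128); print(n,y0,m.sum(),np.percentile(Z[m],[50,80,90,95,98]).round(4),rect(W[t]))
    m=(hsv[...,2]<90)&(Z>.035)&(Z<.06)&(abs(X-.42)<.05)&(abs(Y)<.08)
    if m.sum()>50: print('grip',m.sum(),rect(W[m]),np.percentile(Z[m],[50,90]))
    m=(hsv[...,1]>150)&(hsv[...,0]>18)&(hsv[...,0]<35)&(Z>.008)&(Z<.025)&(abs(X-.42)<.07)&(abs(Y)<.18)
    if m.sum()>50:print('bar',m.sum(),rect(W[m]))
    for y0 in (.006,-.26):
        m=(Z>.13)&(Z<.17)&(abs(Y-y0)<.03)&(abs(X-.577)<.06)
        if m.sum()>10: print('post',m.sum(),rect(W[m]),W[m].min(0).round(4),W[m].max(0).round(4))
E
python3 chk.py 7 wrist top; python3 -c "
from h import *
plan([.4207,-.0045,.20],6.3)"
```

```text
wrist -0.066 2735 [0.1304 0.1312 0.1315 0.1318 0.1321] [576.8 -67.8  11.2 119.1  87.5]
wrist -0.128 2233 [0.1306 0.1313 0.1316 0.1319 0.1322] [ 574.6 -129.7   10.5  119.2   88.1]
wrist -0.19 1819 [0.1307 0.1314 0.1317 0.1319 0.1322] [ 571.7 -191.1    9.1  119.    88.3]
grip 2301 [420.6  -6.   15.9  99.2   6.1] [0.04839977 0.04969993]
bar 909 [421.2 -10.7  30.3 268.2   6.5]
post 4471 [579.    4.7  34.9  50.3  87.7] [ 0.5535 -0.0136  0.1302] [0.6044 0.022  0.1577]
post 3433 [ 570.  -263.8   33.6   50.8   88. ] [ 0.5445 -0.2809  0.1308] [ 0.5956 -0.2463  0.1578]
top -0.066 327 [0.131  0.1323 0.1329 0.1335 0.1339] [578.1 -64.9  10.6 119.3  87.9]
top -0.128 340 [0.1305 0.1322 0.1328 0.1334 0.1338] [ 575.1 -126.8   10.6  118.1   88.2]
top -0.19 341 [0.1306 0.1321 0.1327 0.1333 0.1338] [ 572.7 -189.2   11.1  118.8   87.9]
grip 416 [421.9  -2.6  17.2  99.7   7. ] [0.04852518 0.0508391 ]
bar 1375 [421.5  -2.7  30.8 278.7   6.6]
post 420 [581.5   7.2  31.7  51.8  87.5] [ 0.5549 -0.0094  0.1303] [0.6074 0.023  0.1582]
post 189 [ 573.2 -252.2   17.3   47.8   88.7] [ 0.5495 -0.2613  0.1311] [ 0.5972 -0.2433  0.1578]
t 13.32 pos [ 0.5718 -0.19    0.3117] rot [-8.993e+01 -2.000e-02  8.805e+01] q [-18.4  12.7  19.7  97.    0.  -16.4] F [-0.5 -0.7  0.3] open 0.0297
delta cm [18.02 11.2  15.72] rotvec [-7.000e-02  8.175e+01 -3.000e-02]
```

View pics/wrist7.png

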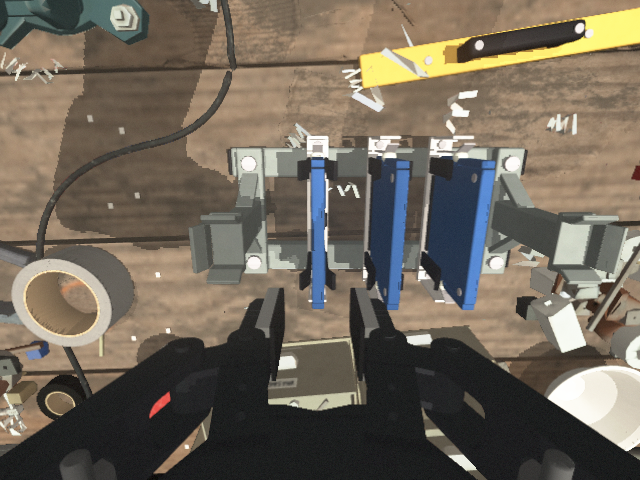

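Request:
{"name": "arm_command", "arguments": {
  "rows": [0.5, 0, 0.5, 0, 5, 0, 0.2, 2, 1, 2, 0, 12, 0, 0.2, 4, 2, 3.5, 0, 19, 0, 0.2, 6, 3, 5, 0, 26, 0, 0.2, 8, 4, 7, 0, 33, 0, 0.2, 10, 5, 9, 0, 40, 0, 0.2, 12, 5.5, 10.5, 0, 47, 0, 0.2, 14, 6, 12, 0, 54, 0, 0.2, 15.5, 6, 13.5, 0, 61, 0, 0.2, 17, 6, 15, 0, 68, 0, 0.2, 18, 6, 15.7, 0, 75, 0, 0.2, 18, 6, 15.7, 0, 81.7, 0, 0.2]
}}

```text
time: 14.32
ee_pos: [0.4194, -0.0034, 0.2516]
tcp_rot: [-90.0, 0.1, 6.1]
wrist_force: [0.1, -0.2, -0.2]
opening: 0.0513
```

Request:
{"name": "arm_command", "arguments": {
  "rows": [0, 0, 0, 0, 0, 0, 0.2, 0, 0, 0, 0, 0, 0, 0.2, 0, 0, 0, 0, 0, 0, 0.2]
}}

```text
time: 14.57
ee_pos: [0.421, -0.005, 0.2521]
tcp_rot: [-90.0, 0.1, 6.6]
wrist_force: [0.5, 0.4, 0.5]
opening: 0.0514
```

```bash
python3 chk.py 8 wrist; python3 -c "
from h import *
plan([.4212,-.0044,.098],6.3)"
```

```text
wrist -0.066 1848 [0.13   0.1311 0.1314 0.1317 0.132 ] [602.4 -68.1  11.2  67.6  88.1]
wrist -0.128 792 [0.1303 0.1311 0.1313 0.1315 0.1318] [ 538.6 -127.5   11.    35.6   88.3]
grip 1904 [419.9  -4.1  15.   98.6   6.5] [0.04854175 0.04949142]
bar 2498 [420.1  -5.5  29.7 278.2   6.5]
post 4701 [576.4   5.2  33.6  47.8  87.7] [ 0.5521 -0.0125  0.1303] [0.5996 0.0225 0.1577]
t 14.62 pos [ 0.4211 -0.005   0.2522] rot [-8.999e+01  6.000e-02  6.510e+00] q [ -0.7 -13.3 -12.9  90.5  -0.   82.8] F [-0.5 -0.1 -0.7] open 0.0514
delta cm [ 0.03 15.42  0.06] rotvec [-0.01  0.21 -0.06]
```

View pics/wrist8.png

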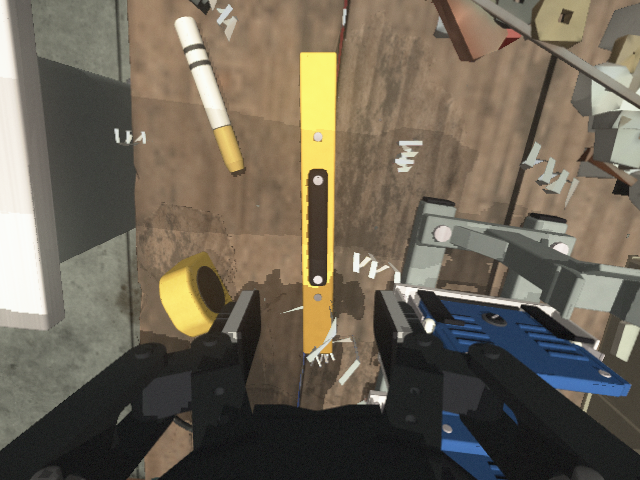

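Request:
{"name": "arm_command", "arguments": {
  "rows": [0, 1, 0, 0, 0, 0, 0.2, 0, 3.5, 0, 0, 0, 0, 0.2, 0, 6.5, 0, 0, 0, 0, 0.2, 0, 9.5, 0, 0, 0, 0, 0.2, 0, 12, 0, 0, 0, 0, 0.2, 0, 14, 0, 0, 0, 0, 0.2, 0, 15, 0, 0, 0, 0, 0.2, 0, 15.4, 0, 0, 0, 0, 0.2, 0, 15.4, 0, 0, 0, 0, -1, 0, 15.4, 0, 0, 0, 0, -1, 0, 15.4, 0, 0, 0, 0, -1, 0, 15.4, 0, 0, 0, 0, -1],
  "force": 100
}}

```text
time: 15.62
ee_pos: [0.4218, -0.0048, 0.1004]
tcp_rot: [-90.0, -0.1, 6.4]
wrist_force: [-2.5, 0.4, 6.4]
opening: 0.0138
```

Request:
{"name": "arm_command", "arguments": {
  "rows": [0, 0, 0, 0, 0, 0, -1, 0, -0.3, 0, 0, 0, 0, -1, 0, -1, 0, 0, 0, 0, -1, 0, -2.5, 0, 0, 0, 0, -1, 0, -4.5, 0, 0, 0, 0, -1, 0, -7, 0, 0, 0, 0, -1, 0, -9.5, 0, 0, 0, 0, -1, 0, -12, 0, 0, 0, 0, -1, 0, -14.5, 0, 0, 0, 0, -1, 0, -17, 0, 0, 0, 0, -1, 0, -18.5, 0, 0, 0, 0, -1, 0, -19, 0, 0, 0, 0, -1]
}}

```text
time: 16.62
ee_pos: [0.4216, -0.0048, 0.2919]
tcp_rot: [-90.0, -0.2, 6.4]
wrist_force: [-0.6, 0.5, -4.8]
opening: 0.0139
```

```bash
python3 chk.py 9 wrist scene>/dev/null; python3 -c "
from h import *
plan([.575,-.1283,.285],-2.0)"
```

```text
t 16.72 pos [ 0.4213 -0.0048  0.2896] rot [-9.001e+01 -8.000e-02  6.360e+00] q [ -0.6 -12.9  -8.4  94.4   0.   83. ] F [-0.3  0.1 -4.3] open 0.0141
delta cm [ 13.9    0.48 -13.98] rotvec [0.   8.36 0.08]
```

View pics/wrist9.png

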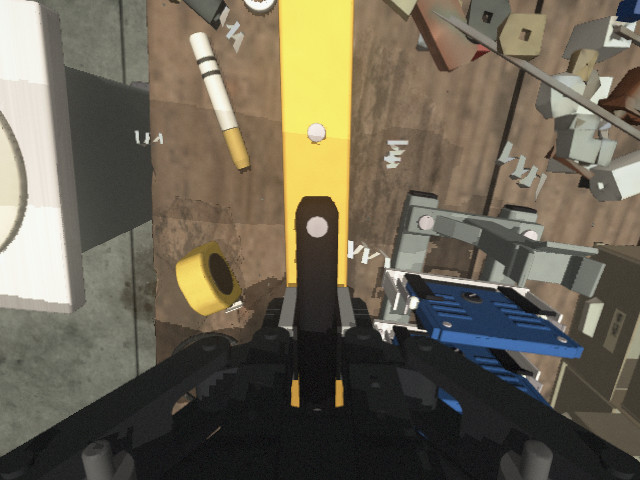

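View pics/scene9.png

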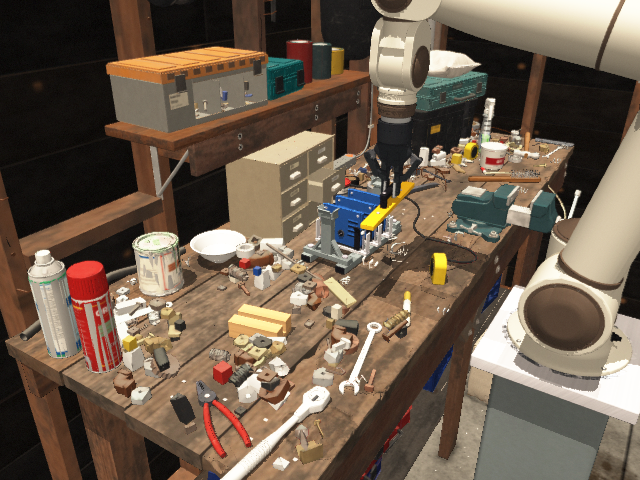

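Request:
{"name": "arm_command", "arguments": {
  "rows": [0.5, 0, -0.5, 0, 0, 0, -1, 1.5, 0, -1.5, 0, 1, 0, -1, 3, 0, -3, 0, 2, 0, -1, 4.7, 0, -4.7, 0, 3, 0, -1, 6.4, 0, -6.4, 0, 4, 0, -1, 8.1, 0, -8.1, 0, 5, 0, -1, 9.8, 0, -9.8, 0, 6, 0, -1, 11.5, 0, -11.5, 0, 7, 0, -1, 12.8, 0, -12.9, 0, 8, 0, -1, 13.6, 0, -13.7, 0, 8.4, 0, -1, 13.9, 0, -14, 0, 8.4, 0, -1, 13.9, 0, -14, 0, 8.4, 0, -1]
}}

```text
time: 17.72
ee_pos: [0.575, -0.1292, 0.2868]
tcp_rot: [-90.0, 0.2, -2.1]
wrist_force: [-0.2, -0.4, -4.4]
opening: 0.0141
```

Request:
{"name": "arm_command", "arguments": {
  "rows": [0, 0, 0, 0, 0, 0, -1, 0, 0, 0, 0, 0, 0, -1]
}}

```text
time: 17.88
ee_pos: [0.5742, -0.1281, 0.2886]
tcp_rot: [-90.0, 0.0, -2.0]
wrist_force: [0.7, -0.3, -4.0]
opening: 0.0142
```

```bash
python3 chk.py 10 wrist top scene; python3 -c "
from h import *
plan([.575,-.1283,.285],-2.0)"
```

```text
wrist -0.066 1578 [0.1307 0.1313 0.1316 0.1319 0.1322] [576.9 -67.2   9.6 119.4  88. ]
wrist -0.128 1524 [0.1306 0.1312 0.1315 0.1318 0.132 ] [ 574.6 -128.8   10.   119.3   88. ]
wrist -0.19 735 [0.1293 0.1308 0.1312 0.1315 0.1318] [ 571.8 -190.2   10.4  119.    88.4]
post 1245 [5.792e+02 5.000e-01 2.450e+01 5.090e+01 8.780e+01] [ 0.5534 -0.0126  0.1313] [0.6049 0.0129 0.158 ]
top -0.066 227 [0.1305 0.1322 0.133  0.1334 0.1338] [577.9 -64.6   9.7 119.6  87.7]
top -0.128 234 [0.1306 0.1322 0.1331 0.1338 0.1345] [ 556.4 -126.1   10.2   77.7   87.9]
post 328 [580.9   7.2  31.1  50.7  88.9] [ 0.5554 -0.0087  0.131 ] [0.6064 0.0229 0.1591]
scene -0.066 196 [0.1277 0.1307 0.1316 0.1322 0.1327] [576.5 -63.9  16.6 116.1  88.6]
scene -0.128 204 [0.1272 0.1303 0.131  0.1318 0.1321] [ 573.4 -124.7   15.6  116.1   86.7]
scene -0.19 187 [0.1273 0.1305 0.1314 0.1319 0.1326] [ 570.5 -182.9  116.6   19.3    1.2]
post 204 [579.6   8.2  35.6  50.7  85.1] [ 0.5538 -0.0082  0.1301] [0.6054 0.0276 0.1579]
post 210 [ 570.9 -259.1   39.    51.6   85.6] [ 0.5453 -0.2776  0.1301] [ 0.5975 -0.2384  0.157 ]
t 18.03 pos [ 0.5744 -0.1281  0.2893] rot [-9.00e+01 -3.00e-02 -2.01e+00] q [-12.6  10.   14.1  94.    0.   79.4] F [-0.2  0.6 -3.9] open 0.0136
delta cm [ 0.06  0.43 -0.02] rotvec [ 0.   -0.01  0.03]
```

View pics/wrist10.png

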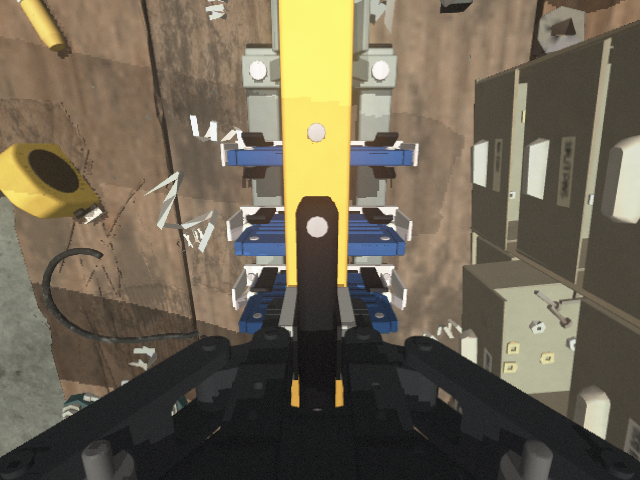

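View pics/top10.png

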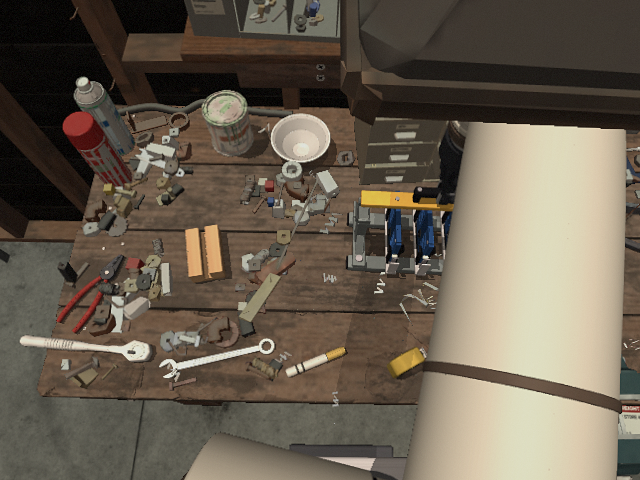

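View pics/scene10.png

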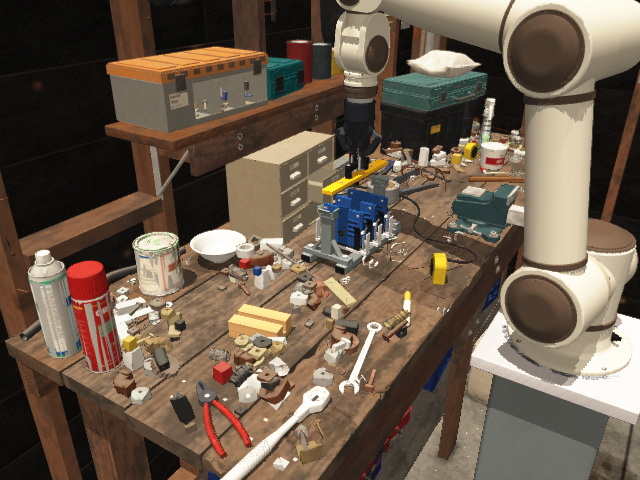

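```bash
python3 - <<'E'
import pickle,cv2,numpy as np
def rect(P): 
    (cx,cy),(w,h),a=cv2.minAreaRect((P[:,:2]*1000).astype(np.float32)); return np.round([cx,cy,w,h,a],1)
for n in ['wrist','top','scene']:
    c,W=pickle.load(open(n+'10.pkl','rb')); hsv=cv2.cvtColor(c['pixels'],cv2.COLOR_BGR2HSV); X,Y,Z=W[...,0],W[...,1],W[...,2]
    m=(hsv[...,1]>130)&(hsv[...,0]>14)&(hsv[...,0]<35)&(Z>.17)&(Z<.23)&(abs(X-.575)<.05)&(abs(Y+.128)<.17)
    t=m&(Z>np.median(Z[m])-.004)
    P=W[t]; print(n,m.sum(),rect(P),P.min(0).round(4),P.max(0).round(4))
    A=np.c_[P[:,1],np.ones(len(P))]; print(' slope z/y',np.linalg.lstsq(A,P[:,2],rcond=None)[0])
    for ya in (-.25,-.2,-.15,-.1,-.05,0,):
        q=P[abs(P[:,1]-ya)<.012]
        if len(q)>5: print('  ',ya,len(q),'x',q[:,0].min().round(4),q[:,0].max().round(4),'zmed',np.median(q[:,2]).round(4))
    if n=='scene':
        m=(Z>.142)&(Z<.17)&(abs(Y+.26)<.03)&(abs(X-.57)<.06);print(W[m].min(0),W[m].max(0))
E
```

```text
wrist 11725 [ 573.6 -100.5  193.3   30.1   88. ] [ 0.5564 -0.1975  0.1996] [ 0.5918 -0.0034  0.2298]
 slope z/y [0.00020415 0.20311272]
   -0.2 195 x 0.5564 0.5846 zmed 0.2029
   -0.1 996 x 0.5588 0.589 zmed 0.203
   -0.05 3527 x 0.5604 0.5908 zmed 0.2031
   0 1218 x 0.562 0.5918 zmed 0.2031
top 1234 [575.7 -68.7 165.7  34.   86.5] [ 0.5549 -0.1512  0.1998] [0.5944 0.0143 0.2287]
 slope z/y [-0.00545256  0.20379017]
   -0.15 43 x 0.5573 0.5701 zmed 0.2033
   -0.1 139 x 0.5595 0.5821 zmed 0.2041
   -0.05 184 x 0.5613 0.5917 zmed 0.2039
   0 208 x 0.5627 0.5944 zmed 0.2039
scene 646 [ 573.  -122.3  282.3   33.4   88. ] [ 0.5529 -0.2631  0.1985] [0.5942 0.0188 0.2182]
 slope z/y [-0.00066802  0.20298585]
   -0.25 31 x 0.5529 0.5848 zmed 0.2025
   -0.2 29 x 0.5556 0.5806 zmed 0.2031
   -0.15 37 x 0.5565 0.5862 zmed 0.203
   -0.1 26 x 0.5589 0.5768 zmed 0.2029
   -0.05 46 x 0.559 0.5889 zmed 0.2034
   0 55 x 0.5616 0.5942 zmed 0.2032
[ 0.54532162 -0.27764591  0.14219738] [ 0.59749144 -0.2391804   0.15701699]
```

Request:
{"name": "arm_command", "arguments": {
  "rows": [0.1, 0.3, -0.1, 0, 0, 0, -1, 0.15, 1, -0.1, 0, 0, 0, -1, 0.15, 1.8, -0.1, 0, 0, 0, -1, 0.15, 2.5, -0.1, 0, 0, 0, -1, 0.15, 3, -0.1, 0, 0, 0, -1, 0.15, 3.2, -0.1, 0, 0, 0, -1, 0.15, 3.3, -0.1, 0, 0, 0, -1, 0.15, 3.3, -0.1, 0, 0, 0, -1]
}}

```text
time: 18.7
ee_pos: [0.5761, -0.1296, 0.2557]
tcp_rot: [-90.0, 0.0, -2.0]
wrist_force: [-0.3, 0.7, -4.0]
opening: 0.0142
```

```bash
python3 chk.py 11 wrist scene top>/dev/null;python3 - <<'E'
import cv2
im=cv2.imread('pics/scene11.png');a=cv2.resize(im[170:280,290:420],None,fx=4.5,fy=4.5,interpolation=cv2.INTER_CUBIC)
cv2.imwrite('pics/s11z.png',a)
im=cv2.imread('pics/top11.png');cv2.imwrite('pics/t11z.png',cv2.resize(im[160:300,330:500],None,fx=4,fy=4,interpolation=cv2.INTER_CUBIC))
from h import *
plan([.576,-.129,.234],-2)
E
```

```text
t 18.85 pos [ 0.5763 -0.1296  0.2563] rot [-9.001e+01 -4.000e-02 -2.050e+00] q [-12.7   9.9  10.2  90.3   0.   79.4] F [ 0.5 -0.2 -3.9] open 0.0142
delta cm [-0.03  2.23  0.06] rotvec [ 0.01 -0.05  0.04]
```

View pics/s11z.png

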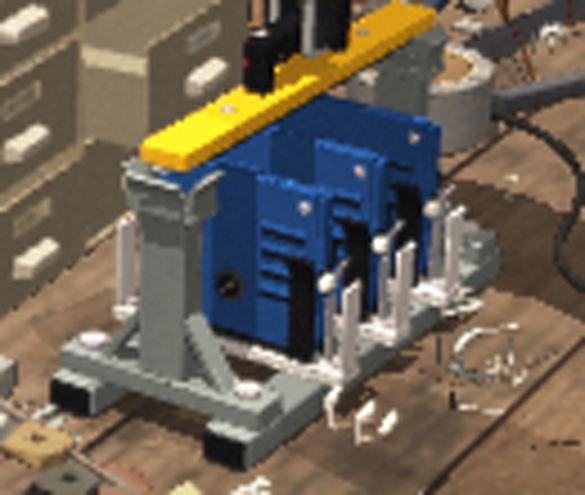

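View pics/t11z.png

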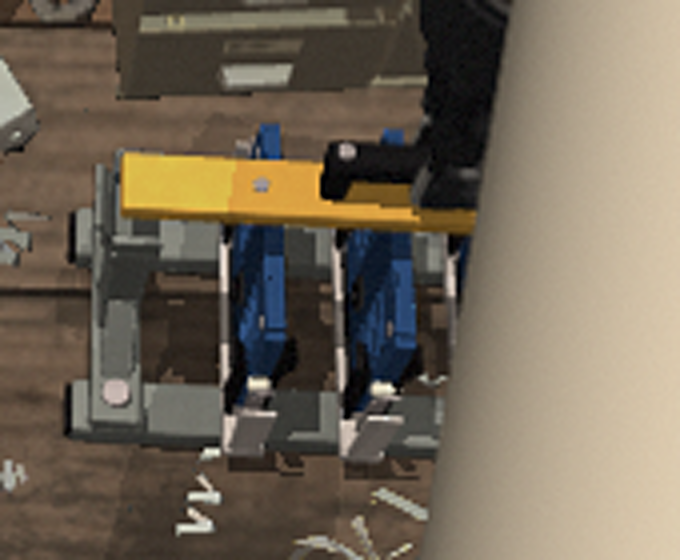

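View pics/wrist11.png

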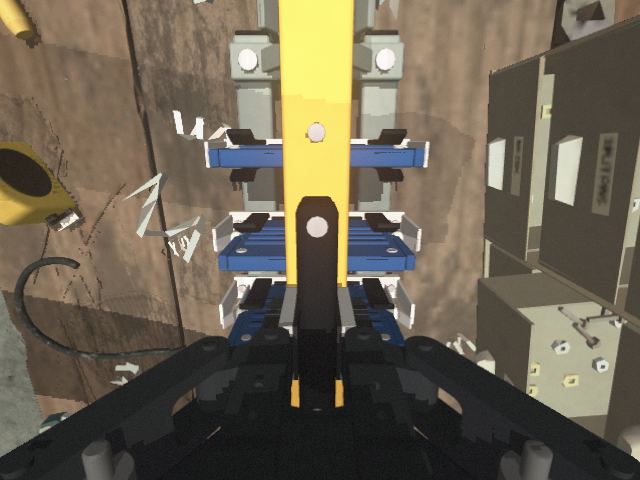

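Request:
{"name": "arm_command", "arguments": {
  "rows": [0, 0.3, 0, 0, 0, 0, -1, 0, 0.6, 0, 0, 0, 0, -1, 0, 0.9, 0, 0, 0, 0, -1, 0, 1.2, 0, 0, 0, 0, -1, 0, 1.5, 0, 0, 0, 0, -1, 0, 1.5, 0, 0, 0, 0, -1]
}}

```text
time: 19.35
ee_pos: [0.576, -0.1295, 0.2399]
tcp_rot: [-90.0, 0.1, -2.0]
wrist_force: [-0.3, 0.7, -4.0]
opening: 0.0142
```

No contact so far (the force is still just the weight); going on to the floors.

Request:
{"name": "arm_command", "arguments": {
  "rows": [0, 0.15, 0, 0, 0, 0, -1, 0, 0.3, 0, 0, 0, 0, -1, 0, 0.45, 0, 0, 0, 0, -1, 0, 0.6, 0, 0, 0, 0, -1, 0, 0.65, 0, 0, 0, 0, -1, 0, 0.65, 0, 0, 0, 0, -1]
}}

```text
time: 19.85
ee_pos: [0.5763, -0.1294, 0.2359]
tcp_rot: [-90.0, -0.1, -2.0]
wrist_force: [-1.6, 1.7, 5.7]
opening: 0.014
```

```bash
python3 chk.py 12 wrist scene top>/dev/null;python3 - <<'E'
import cv2
im=cv2.imread('pics/scene12.png');a=cv2.resize(im[170:280,290:420],None,fx=4.5,fy=4.5,interpolation=cv2.INTER_CUBIC)
cv2.imwrite('pics/s12z.png',a)
from h import *
plan([.576,-.129,.234],-2)
import pickle
for n in ['wrist','top','scene']:
    c,W=pickle.load(open(n+'12.pkl','rb')); hsv=cv2.cvtColor(c['pixels'],cv2.COLOR_BGR2HSV); X,Y,Z=W[...,0],W[...,1],W[...,2]
    m=(hsv[...,1]>130)&(hsv[...,0]>14)&(hsv[...,0]<35)&(Z>.14)&(Z<.17)&(abs(X-.575)<.05)&(abs(Y+.128)<.17)
    t=m&(Z>np.median(Z[m])-.004); print(n,t.sum(),[(ya,np.median(Z[t&(abs(Y-ya)<.02)]).round(4)) for ya in (-.24,-.2,-.07,-.04,0)])
E
```

```text
t 20.0 pos [ 0.5763 -0.1294  0.2359] rot [-90.02  -0.11  -2.03] q [-12.7   9.6   7.7  87.9   0.   79.4] F [-2.3  2.8  5.3] open 0.0139
delta cm [-0.03  0.19  0.04] rotvec [ 0.02 -0.03  0.11]
wrist 12157 [(-0.24, np.float64(nan)), (-0.2, np.float64(0.1511)), (-0.07, np.float64(0.1495)), (-0.04, np.float64(0.1491)), (0, np.float64(0.1486))]
top 953 [(-0.24, np.float64(nan)), (-0.2, np.float64(nan)), (-0.07, np.float64(0.1501)), (-0.04, np.float64(0.1496)), (0, np.float64(0.1488))]
scene 469 [(-0.24, np.float64(0.1514)), (-0.2, np.float64(0.1506)), (-0.07, np.float64(0.1493)), (-0.04, np.float64(0.149)), (0, np.float64(0.1484))]
  return _methods._mean(a, axis=axis, dtype=dtype,
  ret = ret.dtype.type(ret / rcount)
```

View pics/s12z.png

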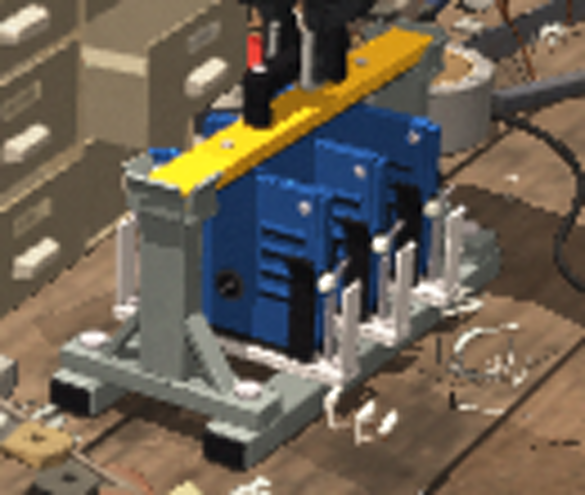

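Request:
{"name": "arm_command", "arguments": {
  "rows": [0, -0.2, 0, 0, 0, 0, -1, -0.05, -0.2, 0.1, 0, 0, 0, -1, -0.05, 0, 0.1, 0, 0, 0, -1, -0.05, 0.1, 0.1, 0, 0, 0, -1, -0.05, 0.1, 0.1, 0, 0, 0, -1]
}}

```text
time: 20.42
ee_pos: [0.5758, -0.1291, 0.2339]
tcp_rot: [-90.1, -0.1, -2.1]
wrist_force: [-0.8, -4.4, 3.0]
opening: 0.0139
```

```bash
cat > bar.py <<'E'
import warnings; warnings.simplefilter('ignore')
from h import *
import sys
plan([.576,-.129,.234],-2); print(sensors.get_obs()['torque'].round(2))
for n in sys.argv[2:]:
    c=imaging.camera(n); W=cloud(c); save(c,n+sys.argv[1]+'.png'); hsv=cv2.cvtColor(c['pixels'],cv2.COLOR_BGR2HSV); X,Y,Z=W[...,0],W[...,1],W[...,2]
    m=(hsv[...,1]>130)&(hsv[...,0]>14)&(hsv[...,0]<35)&(Z>.135)&(Z<.17)&(abs(X-.575)<.05)&(abs(Y+.128)<.17)
    t=m&(Z>np.median(Z[m])-.004); P=W[t]; print(n,t.sum(),[(ya,np.median(Z[t&(abs(Y-ya)<.02)]).round(4)) for ya in (-.24,-.2,-.07,-.04,0)],'slope',np.polyfit(P[:,1],P[:,2],1)[0].round(4))
    print(cv2.minAreaRect((P[:,:2]*1000).astype(np.float32)),P.min(0).round(4),P.max(0).round(4))
E
python3 bar.py 13 scene
```

```text
t 20.42 pos [ 0.5758 -0.1291  0.2339] rot [-9.006e+01 -5.000e-02 -2.080e+00] q [-12.6   9.6   7.4  87.8  -0.   79.5] F [-0.8 -4.4  3. ] open 0.0139
delta cm [ 0.02 -0.01  0.01] rotvec [ 0.06 -0.08  0.05]
[-0.76  0.23  0.  ]
scene 451 [(-0.24, np.float64(0.1481)), (-0.2, np.float64(0.1479)), (-0.07, np.float64(0.1482)), (-0.04, np.float64(0.1482)), (0, np.float64(0.1486))] slope 0.0042
((573.7844848632812, -126.38888549804688), (290.08648681640625, 41.1481819152832), 89.52021026611328) [ 0.5523 -0.2714  0.1438] [0.595  0.0187 0.1622]
```

Request:
{"name": "arm_command", "arguments": {
  "rows": [0, -0.05, -0.05, 0, 0, 0, -1, 0, -0.05, -0.05, 0, 0, 0, 0.1, 0, -0.05, -0.05, 0, 0, 0, 0.1, 0, -0.05, -0.05, 0, 0, 0, 0.1, 0, -0.05, -0.05, 0, 0, 0, 0.1, 0, -1, -0.05, 0, 0, 0, 0.1, 0, -3, -0.05, 0, 0, 0, 0.1, 0, -6, -0.05, 0, 0, 0, 0.1, 0, -9, -0.05, 0, 0, 0, 0.1, 0, -11, -0.05, 0, 0, 0, 0.1, 0, -12, -0.05, 0, 0, 0, 0.1, 0, -12, -0.05, 0, 0, 0, 0.1]
}}

```text
time: 21.47
ee_pos: [0.576, -0.129, 0.3569]
tcp_rot: [-90.0, -0.3, -2.0]
wrist_force: [0.4, 0.0, -0.4]
opening: 0.0471
```

```bash
python3 bar.py 14 scene wrist top; python3 chk.py 15 wrist top scene | grep -v post
python3 - <<'E'
import cv2
im=cv2.imread('pics/scene14.png');cv2.imwrite('pics/s14z.png',cv2.resize(im[170:280,290:420],None,fx=4.5,fy=4.5,interpolation=cv2.INTER_CUBIC))
E
```

```text
t 21.47 pos [ 0.576  -0.129   0.3569] rot [-90.04  -0.26  -2.04] q [-12.6  12.2  24.2 101.7   0.   79.4] F [ 0.4  0.  -0.4] open 0.0471
delta cm [-6.000e-02  1.229e+01  1.000e-02] rotvec [ 0.04 -0.04  0.26]
[-0.04 -0.01  0.06]
scene 463 [(-0.24, np.float64(0.148)), (-0.2, np.float64(0.1475)), (-0.07, np.float64(0.1482)), (-0.04, np.float64(0.148)), (0, np.float64(0.1484))] slope 0.0036
((573.6513671875, -123.85528564453125), (293.33026123046875, 37.07759475708008), 89.22196960449219) [ 0.554  -0.2706  0.1436] [0.5936 0.023  0.1635]
wrist 3375 [(-0.24, np.float64(0.1483)), (-0.2, np.float64(0.1483)), (-0.07, np.float64(0.1479)), (-0.04, np.float64(0.1478)), (0, np.float64(0.1476))] slope -0.0026
((574.2809448242188, -129.16116333007812), (280.3667907714844, 29.881458282470703), 87.96897888183594) [ 0.5545 -0.2692  0.1451] [0.5936 0.0112 0.1507]
top 1139 [(-0.24, np.float64(nan)), (-0.2, np.float64(nan)), (-0.07, np.float64(0.149)), (-0.04, np.float64(0.1487)), (0, np.float64(0.1489))] slope -0.0035
((575.5382690429688, -82.15338134765625), (190.03863525390625, 35.60691452026367), 87.5
[... 157 characters left out ...]
-0.128 993 [0.1307 0.1313 0.1317 0.1319 0.1322] [ 574.5 -129.1    9.8  118.5   88.1]
wrist -0.19 874 [0.1305 0.1312 0.1314 0.1317 0.132 ] [ 571.6 -190.4   10.2  119.1   88.4]
top -0.066 221 [0.1308 0.1323 0.1329 0.1334 0.1337] [578.  -65.   10.4 118.5  87.8]
top -0.128 204 [0.1307 0.1324 0.1331 0.1334 0.1339] [ 575.8 -126.9   10.1  119.9   88. ]
top -0.19 47 [0.1309 0.1323 0.1329 0.1334 0.134 ] [ 621.1 -189.6    8.2   21.8   88.7]
scene -0.066 123 [0.1279 0.1304 0.1311 0.1319 0.1329] [576.  -62.7  14.9 116.7  87.9]
scene -0.128 127 [0.1274 0.1304 0.1313 0.132  0.1322] [ 575.3 -121.5   24.3  119.1   89.3]
scene -0.19 92 [0.1269 0.1299 0.1309 0.1315 0.1325] [ 562.5 -185.9   90.9   15.     0.8]
```

View pics/s14z.png

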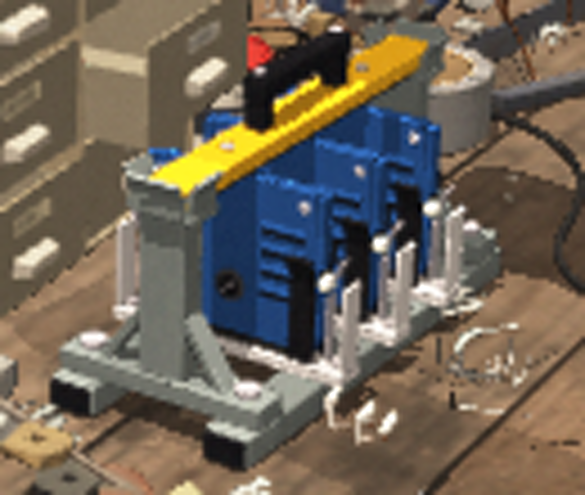

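View pics/wrist14.png

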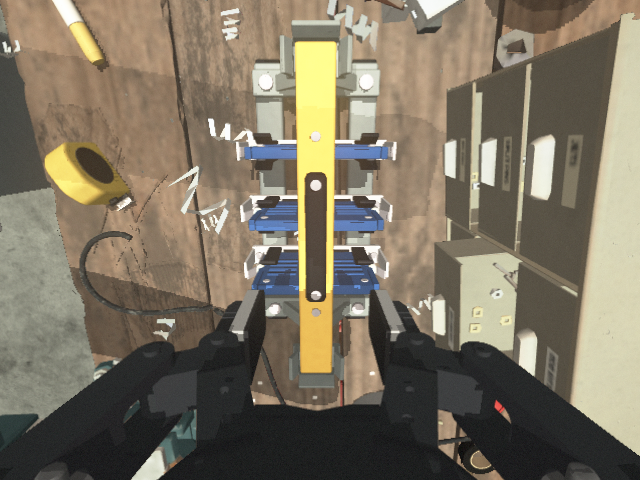

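```bash
python3 -c "
from h import *
bot.job_done(); o=sensors.get_obs(); print(o['time'],o['ee_pos'])"
```

```text
the job is handed in; nothing more can be done
the job is handed in; nothing more can be done
```

The job is handed in at about 22 s of the 50 s. The cover is in the empty slot and the bar lies across the tops in both saddles. No verdict was reported, so what follows are my own checks.

- **Cover:** I gripped it by its top edge, lowered it into the empty slot and pushed it down slowly. The push force dropped at the snap, and I pressed on to the cradle; the highest force I read was about 26 N. Its top now stands level with the other two covers within about 0.3 mm, 62 mm from its neighbour and at the same angle. I could not read the clip angles; the force drop and the height are my only signs that they snapped.
- **Bar:** It first stopped with its -y end about 3 mm high. I raised it 2 mm, moved it 1 mm towards +y and lowered it again. It now lies level, with a slope under 0.004 rad. Its centre is within 0.3 mm of the middle cover, which sits midway between the posts.
- **Other covers and the arm:** The two covers already in the rack measured within about 1 mm of where they started. The gripper ended clear, about 12 cm above the bar.
- **Disagreement:** The top and wrist cameras differed by about 2 to 3 mm in absolute position. I therefore relied on offsets measured within one camera, which agreed to about 2.4 mm or better and mostly to within 1 mm.

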